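# Find the high spot of a belt pulley on a truing stand

## Robot

A 6-joint arm with a two-finger parallel gripper is mounted at the origin on a cart in front of the work surface, level with it; the furniture and walls round the work are solid. World frame = base frame: x ahead of the robot, y to its left, z up, the work surface at z = 0. Lengths are in m, angles in rad, forces in N, time in s.
With the tool pointing down it reaches from about 0.35 to 0.775 m from the base axis. Payload 7.3 kg.
Tool frame: the origin (TCP) lies midway between the tips of the shut fingers; the grasp point (between the pads) lies 19 mm behind it; z points along the fingers, y is the line along which they close (so a half turn about z gives the same grasp; the last joint's range is limited). The gripper opens to 92 mm and grips with 3 to 60 N. Pads are 19 mm wide; open, the fingers measure 130 mm over their backs; the gripper's body (75 mm by 190 mm) begins 47 mm behind the grasp point.
Start: joints at [1.077, 0.342, 1.524, -0, 1.275, -0.146], TCP at [0.179, 0.494, 0.227] pointing down, gripper open.
Joint ranges: [-2.53, 2.53], [-0.77, 2.02], [0.04, 2.7], [-1, 4.14], [0.28, 2.66], [-3.11, 3.11]. Speed limits (rad/s): [2.57, 2.57, 3.14, 3.14, 3.14, 3.14].

## Interface

Orientations are given as [roll, pitch, yaw] about the fixed x, y, z axes, in that order (R = Rz(yaw) Ry(pitch) Rx(roll)).
In Python, from cell import robot, read_camera, camera_params, nets gives the robot as it stands. The module is installed in compiled form; this text tells all that it offers.
- The arm moves only by the tool step_arm, never from a script. Its argument "steps" is a list of rows, each an object of numbers: "x", "y", "z": the shift along the tool's x, y, z as a fraction of full scale; "rx", "ry", "rz": the turn, a rotation vector about the tool's x, y, z as a fraction of full scale; "claw": the opening, from -1 (shut) to 1 (fully open). In form: [{"x": .., "y": .., "z": .., "rx": .., "ry": .., "rz": .., "claw": ..}, ...]. A call has 1 to 12 rows; each row is the pose to reach, as a shift and turn from the pose commanded when the call began, along the tool's axes at that moment; what a row does not reach only later rows make up. Full scale, the value 1, is 750 mm for a shift and pi/4 rad for a turn. A row lasts 1/12 s, in which the tool goes at most 41.7 mm and 7.16 degrees, less where a joint would pass 70% of its speed; a pose out of reach is approached as far as the arm can. A call with a number of a shift or a turn outside -1 to 1 is refused whole. A call with a gripper value outside its range is refused whole. The fingers move at their own pace and stop on an object; "squeeze" is the grip in N (left out, the last holds). Time passes only in rows, so rows that repeat a pose let the fingers close. It gives the time, the measured TCP pose, the force, the opening and the grip force at its end, in the units of the state.
- robot.observe(): the state, without advancing time (a new reading comes with each control period).
- read_camera(name): name is "scene" or "top" or "wrist"; returns (picture, depth): 480x640x3 uint8, blue, green, red; 480x640 float32, m along the optical axis (not along the pixel's ray), 0 where there is no reading.
- camera_params(name): a dict with "fx", "fy", "cx", "cy" (pixels), "R" (3x3) and "t" (3): a world point X has camera coordinates R X + t; the wrist camera has in their place "hand_eye" (4x4, takes a point from camera to tool coordinates, whose origin is the TCP and whose axes are the flange's). Camera axes: x right, y down, z forward; pixel columns grow to the right and rows downward; lengths in m; the calibration is good to about 2 mm. The wrist camera is an equidistant fisheye: a pixel r from the principal point sees the ray r / f radians off the axis. A picture is of the moment at which its call begins: read the wrist's pose just before it. camera_params takes no time and is no camera call.
- robot.hand_in(): hands the job in; it is judged then, once.
Trained networks look in the newest picture that a camera, given by its name, has taken for a name from the list of things; names that differ only in an ending like _2 or _b are one class to them, and where a whole thing is asked for, a point or a joint stands for the part that bears it (a point fixed in the world has none). Each returns a list of dicts, best first, with "conf" (0 to 1); they miss things now and then, are a little off and sometimes report something else, mostly with a low value. They report only what shows in the picture. A call takes as long as a camera call.
- nets.masks_of(camera, query): "region" (480x640 bool, what is visible of it) and "box" ([left, top, right, bottom] in pixels, round what is visible of it).
- nets.landmark_of(camera, query): "pixel" ([row, column] in pixels: a listed point, or the origin of a listed thing).
The state is a dict: "time": time; "qpos": joint angles; "qvel": joint speeds; "joint_efforts": joint torques, N m; "tool_pos": TCP position; "tool_rot": TCP orientation; "contact_force": force on the tool from outside, world axes, zero at the start; "torque": the same for the moment, N m; "opening": finger opening in m; "grip_force": force on a finger pad.
Only numpy, scipy, OpenCV 4.12 (cv2) and the standard library are available. Lean on these libraries where they do the work, as an engineer would, in place of code of your own. Each camera call takes 0.05 s, during which the arm holds its last target. There are 200 camera calls.

## Task

Fold the feeler gently down until it lies level at its stop, with its tip by the rim of the pulley. Then turn the pulley by its crank knob, slowly (never faster than a third of a turn a second), feel where the high spot of the rim rubs on the tip, and leave the pulley standing still with the middle of the high spot right at the tip. Do not push on the rim itself, let go at the end and leave the other things on the table alone.

Things in the scene. Friction and masses are not known exactly. Their poses are not given: they have to be found in the camera images.
- stand: grey steel truing stand, fixed to the table: a 130 mm square base plate 12 mm thick with a 50 mm wide tongue that runs along its +x to a 92 mm high post, 180 mm out. Origin on the table under the vertical spindle that carries an aluminium belt pulley (120 mm diameter, 60 to 90 mm above the table) with a crank bolted on top
- spindle (a point): point on the pulley's vertical axis, 75 mm above the table, half way up the plain flat rim. The pulley is bored 4 mm off-centre: its rim stands 56 to 64 mm from this axis. The 64 mm side is the high spot; it is unmarked and its direction from the crank is unknown and differs each time
- knob_grip (a point): middle of the crank's upright round wooden knob, 22 mm in diameter, 40 mm tall, 129 mm above the table, 42 mm from the spindle axis. The knob spins freely on its pin: held firmly from above by a gripper of constant heading it can be led round the spindle in full circles. Below it is the level steel crank bar, top 104 mm above the table
- crank (a joint): angle of crank and pulley together, rad, anticlockwise from above; full turns are free both ways and it stays where left. It needs about 1 N at the knob, rising to 8 or 9 N and falling again while the rim rubs on the lowered tip: from 1 rad before the high spot is at the tip to 1 rad after. Those two edges are even about the high spot; the drag peaks about 0.15 rad before it
- feeler (a joint): angle of the feeler above level, rad: about 0.6 to 0.9 at the start, 0 when it lies level at its stop; friction holds it anywhere and about 2 to 4 N on its pad turns it; the stop is hard and more than 30 N of push spoils the feeler
- feeler_hinge (a point): middle of the feeler's level hinge pin (along the stand's y), at the top of the post, 150 mm from the spindle axis along the stand's +x and 75 mm above the table
- feeler_pad (a point): top of the round black thumb pad (22 mm diameter) on the feeler's bar, 50 mm from the hinge pin towards the spindle and 16 mm above the bar's middle line; with the feeler down it lies 91 mm above the table and 100 mm from the spindle axis
- feeler_tip (a point): end of the feeler's steel tip, 88 mm from the hinge pin; with the feeler down it stands 62 mm from the spindle axis, 75 mm above the table, pointing at the spindle. The tip is a 10 mm ball on a stiff spring plunger (7.5 N per mm), so the high spot pushes it back by up to 2 mm
- offcut: loose wooden offcut, 40 x 45 x 38 mm, on the table beside the feeler; leave alone. Origin under its middle
- board_offcut: short flat piece of board, 60 x 130 x 20 mm, beyond the saw fence on the left; leave alone. Origin under its middle
- sanding_block: cork sanding block wrapped in paper, 66 x 110 x 32 mm, beyond the fence on the left; leave alone. Origin under its middle

How it is judged:
By the outcome, as a careful person would: the job done as asked, in the order asked, and still so for the second after the job is handed in, with the robot touching nothing.
It also fails if it takes over 72 s, if anything falls off the work surface, if the arm or the gripper's body presses on something with over 40 N, if the wrist force passes 120 N, or if a joint passes its speed limit or range.

## Working session

There is one attempt and no reset: what is moved stays moved. The work goes in short steps, Python scripts to look and compute and a tool call to move; the robot and the scene stay as the last step left them, time stands still between calls to the robot, and variables do not carry over. Pictures are saved under pics/ and viewed, at most 10 in all, crops included, and the job is handed in when it is done.

Besides the shell and the picture viewer there is one more tool, called after "Call:" as name(argument=value, ...) on one line, values as JSON. step_arm: Moves the arm, as the interface text tells. Its arguments: {"type":"object","properties":{"steps":{"type":"array","items":{"type":"object","properties":{"x":{"type":"number","minimum":-1,"maximum":1},"y":{"type":"number","minimum":-1,"maximum":1},"z":{"type":"number","minimum":-1,"maximum":1},"rx":{"type":"number","minimum":-1,"maximum":1},"ry":{"type":"number","minimum":-1,"maximum":1},"rz":{"type":"number","minimum":-1,"maximum":1},"claw":{"type":"number"}}}},"squeeze":{"type":"number"}},"required":["steps"]}

```bash
mkdir -p pics
cat > h.py <<'E'
import numpy as np, cv2
from cell import robot, read_camera, camera_params, nets
from scipy.spatial.transform import Rotation as Ro
def ray(cam,px,st=None):
    p=camera_params(cam); r,c=px
    if cam=="wrist":
        u=np.array([(c-p["cx"])/p["fx"],(r-p["cy"])/p["fy"]]); th=np.linalg.norm(u)
        d=np.array([*(u/th*np.sin(th)),np.cos(th)]) if th>1e-9 else np.array([0,0,1.])
        H=np.array(p["hand_eye"]); R=Ro.from_euler('xyz',st["tool_rot"]).as_matrix()
        return R@H[:3,3]+st["tool_pos"], R@H[:3,:3]@d
    R=np.array(p["R"]);t=np.array(p["t"])
    d=np.array([(c-p["cx"])/p["fx"],(r-p["cy"])/p["fy"],1.])
    return -R.T@t, R.T@d
def tri(rs):
    A=0;b=0
    for o,d in rs:
        d=d/np.linalg.norm(d);P=np.eye(3)-np.outer(d,d);A=A+P;b=b+P@o
    X=np.linalg.solve(A,b)
    return X,[float(np.linalg.norm(np.cross(X-o,d/np.linalg.norm(d)))) for o,d in rs]
def depthpt(cam,px,dep):
    o,d=ray(cam,px); r,c=int(round(px[0])),int(round(px[1])); return o+d*dep[r,c]
E
cat > look.py <<'E'
from h import *
import sys
np.set_printoptions(precision=4,suppress=True)
s=robot.observe();print(s["time"],s["tool_pos"],s["tool_rot"],s["contact_force"])
pts=["spindle","knob_grip","feeler_hinge","feeler_pad","feeler_tip","stand","offcut"]
R={}
for cam in ["scene","top","wrist"]:
    st=robot.observe();im,dep=read_camera(cam);cv2.imwrite(f"pics/{cam}{sys.argv[1]}.png",im)
    for q in pts:
        l=nets.landmark_of(cam,q)
        if l:
            px=l[0]["pixel"];o,d=ray(cam,px,st);R.setdefault(q,[]).append((o,d,l[0]["conf"]))
            r,c=int(px[0]),int(px[1])
            print(cam,q,[round(v,1) for v in px],round(l[0]["conf"],2),(o+d*dep[r,c] if cam!="wrist" else ""))
for q,l in R.items():
    g=[(o,d) for o,d,c in l if c>.3]
    if len(g)>1: print(q,*tri(g))
print(robot.observe()["time"])
E
python3 look.py 0
```

```text
0.0 [0.1787 0.4932 0.226 ] [-3.14   -0.0002  2.7938] [ 0.355   0.3086 -1.0159]
scene spindle [315.9, 392.1] 0.82 [ 0.5118 -0.0387  0.0929]
scene knob_grip [275.3, 400.2] 0.9 [ 0.5559 -0.0236  0.1478]
scene feeler_hinge [268.5, 439.2] 0.56 [ 0.6697 -0.0579  0.0807]
scene feeler_pad [257.2, 430.9] 0.67 [ 0.6784 -0.0346  0.0905]
scene feeler_tip [265.5, 424.5] 0.7 [ 0.6128 -0.0446  0.1336]
scene stand [339.6, 390.2] 0.71 [ 0.4701 -0.058   0.0888]
scene offcut [316.9, 454.8] 0.75 [ 0.6272 -0.1209  0.0224]
top spindle [262.9, 416.1] 0.59 [ 0.5267 -0.0241  0.1101]
top knob_grip [238.7, 413.5] 0.79 [ 0.566  -0.0133  0.1452]
top feeler_hinge [189.7, 425.6] 0.82 [ 0.6754 -0.0491  0.0806]
top feeler_pad [196.2, 429.2] 0.68 [ 0.6532 -0.0487  0.1143]
top feeler_tip [216.3, 430.2] 0.55 [ 0.6109 -0.0467  0.1304]
top stand [270.2, 409.0] 0.96 [ 0.5167 -0.0176  0.0706]
top offcut [212.3, 449.8] 0.59 [ 0.6405 -0.1063  0.0393]
spindle [ 0.5317 -0.0322  0.0651] [0.0003006977092652473, 0.00030069770926530924]
knob_grip [ 0.5696 -0.0173  0.1301] [0.0015404465540458199, 0.0015404465540458218]
feeler_hinge [ 0.6805 -0.0536  0.0672] [0.0019616053256393024, 0.001961605325639468]
feeler_pad [ 0.6491 -0.0447  0.1238] [0.0024089617469285735, 0.002408961746928653]
feeler_tip [ 0.6095 -0.0453  0.1372] [0.00020402864050171837, 0.00020402864050159903]
stand [ 0.5268 -0.0342 -0.0041] [0.004778313898966198, 0.004778313898966087]
offcut [ 0.651  -0.1179 -0.007 ] [0.0006021942711568316, 0.000602194271156762]
1.2
```

View pictures.

View pics/scene0.png

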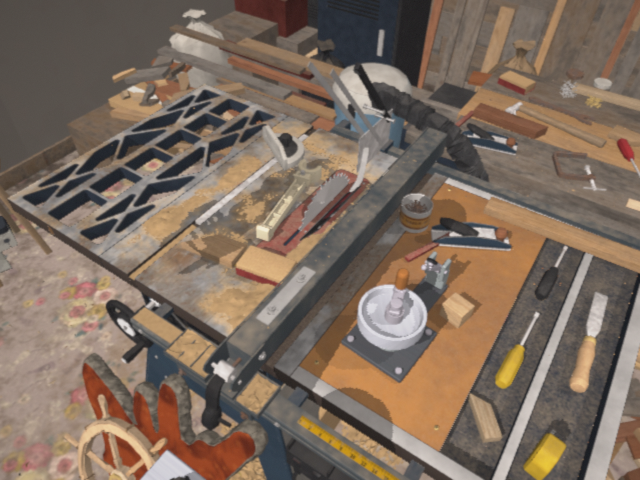

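View pics/top0.png

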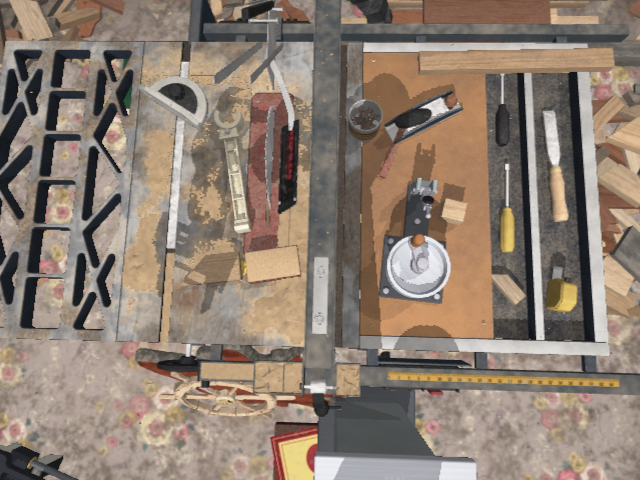

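Call:
step_arm(steps=[{"z": -0.05}, {"x": -0.68, "y": -0.47, "z": -0.133, "rz": -0.25, "claw": -1}, {"x": -0.68, "y": -0.47, "z": -0.133, "rz": -0.25}, {"x": -0.68, "y": -0.47, "z": -0.133, "rz": -0.25}, {"x": -0.68, "y": -0.47, "z": -0.133, "rz": -0.25}, {"x": -0.68, "y": -0.47, "z": -0.133, "rz": -0.25}, {"x": -0.68, "y": -0.47, "z": -0.133, "rz": -0.25}, {"x": -0.68, "y": -0.47, "z": -0.133, "rz": -0.25}, {"x": -0.68, "y": -0.47, "z": -0.133, "rz": -0.25}, {"x": -0.68, "y": -0.47, "z": -0.133, "rz": -0.25}, {"x": -0.68, "y": -0.47, "z": -0.133, "rz": -0.25}, {"x": -0.68, "y": -0.47, "z": -0.133, "rz": -0.25}])

```text
$.steps[0]: bad value
```

```bash
python3 -c "
from h import *
print(camera_params('wrist'));s=robot.observe();print(s['time'],s['tool_pos'],s['tool_rot'],s['qpos'],s['opening'],s['contact_force'])"
```

```text
{'fx': 371.64829954431775, 'fy': 371.64829954431775, 'cx': 317.18001873004687, 'cy': 240.57806727061188, 'hand_eye': array([[-9.75534552e-04, -9.64523592e-01, -2.63994866e-01,
         7.04764549e-02],
       [ 9.99998060e-01, -4.89213653e-04, -1.90789525e-03,
         5.38657244e-04],
       [ 1.71106008e-03, -2.63996215e-01,  9.64522198e-01,
        -1.57547404e-01],
       [ 0.00000000e+00,  0.00000000e+00,  0.00000000e+00,
         1.00000000e+00]])}
1.2 [0.17892635 0.49358412 0.22674107] [3.14152370e+00 1.47969452e-05 2.79379811e+00] [ 1.07698998e+00  3.42004112e-01  1.52409229e+00 -4.81520334e-06
  1.27542587e+00 -1.46010399e-01] 0.09215038622678938 [-0.69609271 -0.27202809 -0.29613648]
```

Call:
step_arm(steps=[{"x": -0.05, "y": -0.03, "z": -0.05, "rx": 0, "ry": 0, "rz": 0, "claw": -1}, {"x": -0.68, "y": -0.47, "z": -0.133, "rx": 0, "ry": 0, "rz": -0.25, "claw": -1}, {"x": -0.68, "y": -0.47, "z": -0.133, "rx": 0, "ry": 0, "rz": -0.25, "claw": -1}, {"x": -0.68, "y": -0.47, "z": -0.133, "rx": 0, "ry": 0, "rz": -0.25, "claw": -1}, {"x": -0.68, "y": -0.47, "z": -0.133, "rx": 0, "ry": 0, "rz": -0.25, "claw": -1}, {"x": -0.68, "y": -0.47, "z": -0.133, "rx": 0, "ry": 0, "rz": -0.25, "claw": -1}, {"x": -0.68, "y": -0.47, "z": -0.133, "rx": 0, "ry": 0, "rz": -0.25, "claw": -1}, {"x": -0.68, "y": -0.47, "z": -0.133, "rx": 0, "ry": 0, "rz": -0.25, "claw": -1}, {"x": -0.68, "y": -0.47, "z": -0.133, "rx": 0, "ry": 0, "rz": -0.25, "claw": -1}, {"x": -0.68, "y": -0.47, "z": -0.133, "rx": 0, "ry": 0, "rz": -0.25, "claw": -1}, {"x": -0.68, "y": -0.47, "z": -0.133, "rx": 0, "ry": 0, "rz": -0.25, "claw": -1}, {"x": -0.68, "y": -0.47, "z": -0.133, "rx": 0, "ry": 0, "rz": -0.25, "claw": -1}])

```text
time: 2.2
tool_pos: [0.4597, 0.0988, 0.31]
tool_rot: [3.141, 0.001, 2.99]
contact_force: [0.6, 1.6, -0.9]
opening: 0.0165
grip_force: 0.0
```

Call:
step_arm(steps=[{"x": -0.14, "y": -0.14, "z": 0.0, "rx": 0, "ry": 0, "rz": 0, "claw": -1}, {"x": -0.14, "y": -0.14, "z": 0.0, "rx": 0, "ry": 0, "rz": 0, "claw": -1}, {"x": -0.14, "y": -0.14, "z": 0.0, "rx": 0, "ry": 0, "rz": 0, "claw": -1}, {"x": -0.14, "y": -0.14, "z": 0.0, "rx": 0, "ry": 0, "rz": 0, "claw": -1}, {"x": -0.14, "y": -0.14, "z": 0.0, "rx": 0, "ry": 0, "rz": 0, "claw": -1}, {"x": -0.14, "y": -0.14, "z": 0.0, "rx": 0, "ry": 0, "rz": 0, "claw": -1}])

```text
time: 2.7
tool_pos: [0.5471, -0.0199, 0.3088]
tool_rot: [3.141, -0.001, 2.988]
contact_force: [0.1, 1.0, -0.2]
opening: 0.0003
grip_force: 0.0
```

```bash
sed -i 's/for cam in \["scene","top","wrist"\]/for cam in sys.argv[2:]/' look.py; python3 look.py 1 wrist
```

```text
2.7 [ 0.5471 -0.0199  0.3088] [ 3.1412 -0.0014  2.9878] [ 0.1064  0.9777 -0.17  ]
wrist spindle [191.9, 298.0] 0.74 
wrist knob_grip [235.1, 316.1] 0.95 
wrist feeler_hinge [158.9, 512.7] 0.55 
wrist feeler_tip [141.8, 583.0] 0.35 
wrist stand [184.3, 304.1] 0.76 
wrist offcut [281.5, 258.8] 0.86 
3.1
```

View pics/wrist1.png

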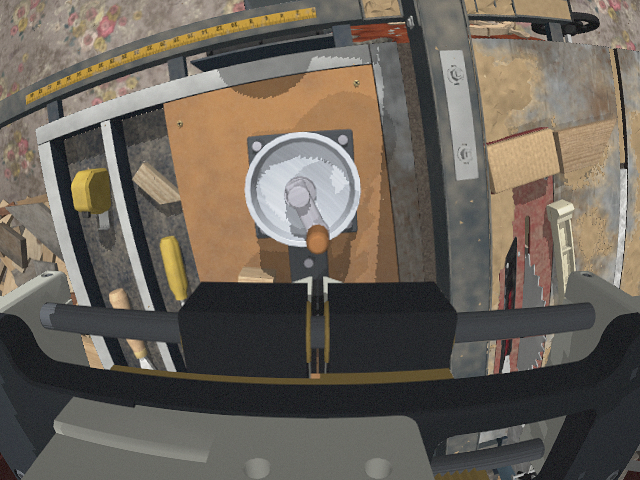

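Call:
step_arm(steps=[{"x": -0.18, "y": -0.02, "z": 0.0, "rx": 0, "ry": 0, "rz": 0, "claw": -1}, {"x": -0.18, "y": -0.02, "z": 0.0, "rx": 0, "ry": 0, "rz": 0, "claw": -1}, {"x": -0.18, "y": -0.02, "z": 0.0, "rx": 0, "ry": 0, "rz": 0, "claw": -1}, {"x": -0.18, "y": -0.02, "z": 0.0, "rx": 0, "ry": 0, "rz": 0, "claw": -1}, {"x": -0.18, "y": -0.02, "z": 0.0, "rx": 0, "ry": 0, "rz": 0, "claw": -1}, {"x": -0.18, "y": -0.02, "z": 0.0, "rx": 0, "ry": 0, "rz": 0, "claw": -1}])

```text
time: 3.6
tool_pos: [0.678, -0.0538, 0.3084]
tool_rot: [3.141, -0.002, 2.99]
contact_force: [-0.4, 0.6, -0.3]
opening: 0.0005
grip_force: 0.0
```

```bash
python3 look.py 2 wrist
```

```text
3.6 [ 0.678  -0.0538  0.3084] [ 3.1413 -0.0018  2.9904] [-0.3942  0.5653 -0.2891]
wrist spindle [68.6, 310.9] 0.67 
wrist knob_grip [92.8, 331.2] 0.95 
wrist feeler_hinge [207.7, 320.2] 0.61 
wrist feeler_pad [187.3, 322.5] 0.7 
wrist feeler_tip [145.4, 317.9] 0.57 
wrist stand [79.9, 312.0] 0.6 
wrist offcut [179.7, 266.6] 0.94 
4.0
```

View pics/wrist2.png

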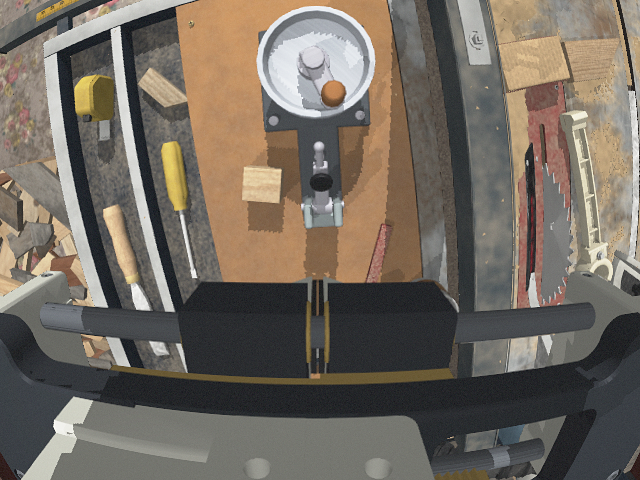

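```bash
cat > fit.py <<'E'
from h import *
from scipy.optimize import least_squares
np.set_printoptions(precision=4,suppress=True)
w1=dict(tool_pos=np.array([.5471,-.0199,.3088]),tool_rot=[3.1412,-.0014,2.9878])
w2=dict(tool_pos=np.array([.678,-.0538,.3084]),tool_rot=[3.1413,-.0018,2.9904])
O=[("scene",None,dict(spindle=(315.9,392.1),knob=(275.3,400.2),hinge=(268.5,439.2),pad=(257.2,430.9),tip=(265.5,424.5))),
("top",None,dict(spindle=(262.9,416.1),knob=(238.7,413.5),hinge=(189.7,425.6),pad=(196.2,429.2),tip=(216.3,430.2))),
("wrist",w1,dict(spindle=(191.9,298),knob=(235.1,316.1))),
("wrist",w2,dict(spindle=(68.6,310.9),knob=(92.8,331.2),hinge=(207.7,320.2),pad=(187.3,322.5),tip=(145.4,317.9)))]
def model(p):
    x,y,psi,a,c=p; f=lambda u,v,z:np.array([x+u*np.cos(psi)-v*np.sin(psi),y+u*np.sin(psi)+v*np.cos(psi),z])
    ca,sa=np.cos(a),np.sin(a)
    return dict(spindle=f(0,0,.075),knob=f(.042*np.cos(c),.042*np.sin(c),.129),hinge=f(.15,0,.075),
      pad=f(.15-.05*ca+.016*sa,0,.075+.05*sa+.016*ca),tip=f(.15-.088*ca,0,.075+.088*sa))
def res(p,full=False):
    M=model(p);r=[]
    for cam,st,o in O:
        for k,px in o.items():
            q,d=ray(cam,px,st);d=d/np.linalg.norm(d);e=(np.eye(3)-np.outer(d,d))@(M[k]-q)
            if full: print(cam,k,np.round(e*1000,1))
            r+=list(e*1000*(1 if cam=="wrist" else .5))
    return np.array(r)
s=least_squares(res,[.53,-.032,-.14,.75,.5],loss="soft_l1");print(s.x);res(s.x,True)
M=model(s.x);print(M)
for k in M:
    print(k,*tri([ray(c,o[k],st) for c,st,o in O if k in o]))
E
python3 fit.py
```

```text
[ 0.5276 -0.0372 -0.0826  0.7333  0.4319]
scene spindle [ 2.4 -3.1  1. ]
scene knob [-2.2 -3.9 -2.9]
scene hinge [0.4 6.6 1.8]
scene pad [ 0.9 -5.2 -0.5]
scene tip [-0.5  0.5 -0.3]
top spindle [-3.3 -6.5  0.8]
top knob [-1.9 -6.5  0.8]
top hinge [ 0.1  0.7 -0.1]
top pad [-0.8 -0.  -0.2]
top tip [1.8 1.7 0. ]
wrist spindle [0.7 0.3 0.1]
wrist knob [3.8 0.7 0.9]
wrist spindle [-2.6  0.7  0.5]
wrist knob [ 0.9  1.3 -0. ]
wrist hinge [-1.   1.2 -0.2]
wrist pad [-0.5 -2.6 -0. ]
wrist tip [ 0.2 -1.1  0. ]
{'spindle': array([ 0.5276, -0.0372,  0.075 ]), 'knob': array([ 0.567 , -0.0229,  0.129 ]), 'hinge': array([ 0.6771, -0.0496,  0.075 ]), 'pad': array([ 0.6507, -0.0474,  0.1204]), 'tip': array([ 0.6119, -0.0442,  0.1339])}
spindle [ 0.5293 -0.0351  0.0685] [0.0023495991682972142, 0.003999746993370709, 0.0032638293120176654, 0.0027314161147399614]
knob [ 0.5662 -0.0207  0.1321] [0.0025058992868966104, 0.005438982208590978, 0.004745582109210411, 0.0035607858120574056]
hinge [ 0.6799 -0.0527  0.068 ] [0.0028597841860990686, 0.00114327107291821, 0.0018075713956747415]
pad [ 0.6502 -0.0447  0.1226] [0.002678694277767827, 0.002272876771196324, 0.0007781935599356613]
tip [ 0.6108 -0.0446  0.1357] [0.0005660398114531451, 0.0014436266504105845, 0.0017259597487003452]
```

Call:
step_arm(steps=[{"x": 0.038, "y": 0.005, "z": 0.1, "rx": 0, "ry": 0, "rz": 0, "claw": -1}, {"x": 0.038, "y": 0.005, "z": 0.1, "rx": 0, "ry": 0, "rz": 0, "claw": -1}, {"x": 0.038, "y": 0.005, "z": 0.18, "rx": 0, "ry": 0, "rz": 0, "claw": -1}, {"x": 0.038, "y": 0.005, "z": 0.2, "rx": 0, "ry": 0, "rz": 0, "claw": -1}, {"x": 0.038, "y": 0.005, "z": 0.218, "rx": 0, "ry": 0, "rz": 0, "claw": -1}, {"x": 0.038, "y": 0.005, "z": 0.218, "rx": 0, "ry": 0, "rz": 0, "claw": -1}, {"x": 0.038, "y": 0.005, "z": 0.218, "rx": 0, "ry": 0, "rz": 0, "claw": -1}])

```text
time: 4.58
tool_pos: [0.6504, -0.046, 0.1461]
tool_rot: [3.141, -0.001, 2.99]
contact_force: [0.2, -0.3, 0.7]
opening: 0.0003
grip_force: 0.0
```

Call:
step_arm(steps=[{"x": 0.001, "y": 0, "z": 0.012, "rx": 0, "ry": 0, "rz": 0, "claw": -1}, {"x": 0.002, "y": 0, "z": 0.018, "rx": 0, "ry": 0, "rz": 0, "claw": -1}, {"x": 0.003, "y": 0, "z": 0.022, "rx": 0, "ry": 0, "rz": 0, "claw": -1}, {"x": 0.004, "y": 0, "z": 0.025, "rx": 0, "ry": 0, "rz": 0, "claw": -1}, {"x": 0.0055, "y": 0, "z": 0.028, "rx": 0, "ry": 0, "rz": 0, "claw": -1}, {"x": 0.007, "y": 0, "z": 0.031, "rx": 0, "ry": 0, "rz": 0, "claw": -1}, {"x": 0.009, "y": 0, "z": 0.033, "rx": 0, "ry": 0, "rz": 0, "claw": -1}, {"x": 0.011, "y": 0, "z": 0.036, "rx": 0, "ry": 0, "rz": 0, "claw": -1}])

```text
time: 5.25
tool_pos: [0.6415, -0.045, 0.12]
tool_rot: [-3.141, -0.001, 2.99]
contact_force: [-7.8, -0.2, 8.9]
opening: 0.0001
grip_force: 4.6
```

Call:
step_arm(steps=[{"x": 0.0, "y": 0, "z": -0.006, "rx": 0, "ry": 0, "rz": 0, "claw": -1}, {"x": 0.0, "y": 0, "z": -0.012, "rx": 0, "ry": 0, "rz": 0, "claw": -1}, {"x": 0.0, "y": 0, "z": -0.014, "rx": 0, "ry": 0, "rz": 0, "claw": -1}])

```text
time: 5.5
tool_pos: [0.6431, -0.0449, 0.1306]
tool_rot: [3.141, 0.002, 2.99]
contact_force: [1.2, -0.3, 0.4]
opening: 0.0
grip_force: 0.0
```

```bash
python3 look.py 3 scene wrist; python3 -c "
import cv2,numpy as np
a=cv2.imread('pics/scene3.png')[210:390,330:510];a=cv2.resize(a,(540,540),interpolation=cv2.INTER_CUBIC)
cv2.imwrite('pics/c3.png',a)"
```

```text
5.5 [ 0.6431 -0.0449  0.1306] [3.1414 0.0022 2.9901] [ 1.1747 -0.2781  0.3612]
scene spindle [314.1, 394.2] 0.8 [ 0.5134 -0.0412  0.0982]
scene knob_grip [278.5, 401.6] 0.92 [ 0.5556 -0.0272  0.1421]
scene feeler_hinge [266.4, 435.4] 0.6 [ 0.6404 -0.057   0.1135]
scene feeler_pad [262.9, 428.8] 0.72 [ 0.6398 -0.0437  0.1153]
scene feeler_tip [275.5, 419.8] 0.66 [ 0.6013 -0.0439  0.1169]
scene stand [337.4, 387.8] 0.71 [ 0.4708 -0.0528  0.09  ]
scene offcut [315.1, 455.0] 0.58 [ 0.6243 -0.1206  0.0312]
wrist spindle [66.4, 299.8] 0.77 
wrist knob_grip [121.6, 340.6] 0.97 
wrist feeler_pad [287.0, 319.9] 0.57 
wrist feeler_tip [208.3, 313.9] 0.95 
wrist stand [88.8, 308.0] 0.91 
wrist offcut [249.3, 235.0] 0.78 
spindle [ 0.5286 -0.0366  0.0772] [0.0005121157806410252, 0.000512115780641006]
knob_grip [ 0.5659 -0.0234  0.1296] [0.0003221990315202585, 0.00032219903152032797]
feeler_pad [ 0.6444 -0.0431  0.1108] [0.0006599016171213496, 0.0006599016171212273]
feeler_tip [ 0.6043 -0.0416  0.1127] [0.0013379887799803113, 0.0013379887799802996]
stand [ 0.5306 -0.0336 -0.0015] [0.0013390475242053234, 0.001339047524205262]
offcut [ 0.6487 -0.1155 -0.0011] [0.001735708980004166, 0.0017357089800041853]
6.3
```

View pics/c3.png

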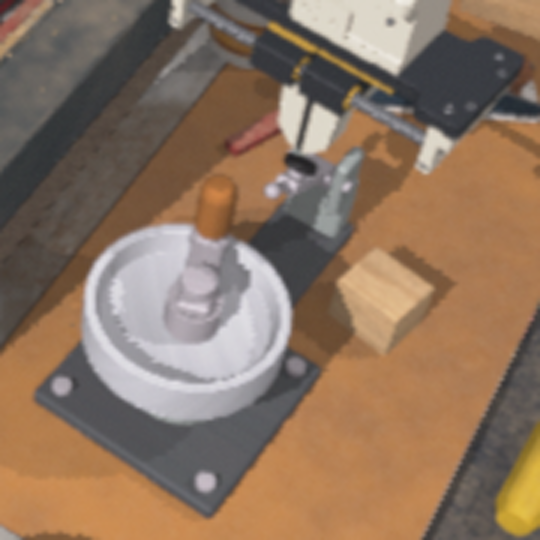

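View pics/wrist3.png

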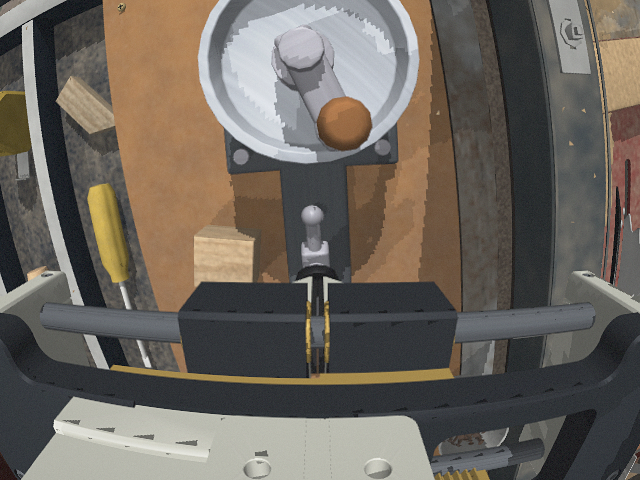

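Call:
step_arm(steps=[{"x": 0.006, "y": 0, "z": 0.006, "rx": 0, "ry": 0, "rz": 0, "claw": -1}, {"x": 0.0105, "y": 0, "z": 0.014, "rx": 0, "ry": 0, "rz": 0, "claw": -1}, {"x": 0.012, "y": 0, "z": 0.018, "rx": 0, "ry": 0, "rz": 0, "claw": -1}, {"x": 0.014, "y": 0, "z": 0.022, "rx": 0, "ry": 0, "rz": 0, "claw": -1}, {"x": 0.016, "y": 0, "z": 0.025, "rx": 0, "ry": 0, "rz": 0, "claw": -1}, {"x": 0.018, "y": 0, "z": 0.028, "rx": 0, "ry": 0, "rz": 0, "claw": -1}])

```text
time: 6.8
tool_pos: [0.6287, -0.0428, 0.1083]
tool_rot: [3.142, -0.0, 2.99]
contact_force: [-0.9, -0.8, 1.6]
opening: 0.0004
grip_force: 1.0
```

Call:
step_arm(steps=[{"x": 0.001, "y": 0, "z": 0.003, "rx": 0, "ry": 0, "rz": 0, "claw": -1}, {"x": 0.002, "y": 0, "z": 0.006, "rx": 0, "ry": 0, "rz": 0, "claw": -1}, {"x": 0.003, "y": 0, "z": 0.009, "rx": 0, "ry": 0, "rz": 0, "claw": -1}, {"x": 0.0035, "y": 0, "z": 0.012, "rx": 0, "ry": 0, "rz": 0, "claw": -1}, {"x": 0.004, "y": 0, "z": 0.014, "rx": 0, "ry": 0, "rz": 0, "claw": -1}, {"x": 0.004, "y": 0, "z": 0.016, "rx": 0, "ry": 0, "rz": 0, "claw": -1}, {"x": 0.004, "y": 0, "z": 0.017, "rx": 0, "ry": 0, "rz": 0, "claw": -1}])

```text
time: 7.38
tool_pos: [0.626, -0.0423, 0.0955]
tool_rot: [3.141, -0.0, 2.99]
contact_force: [-0.7, 0.1, 0.7]
opening: 0.0006
grip_force: 0.5
```

Call:
step_arm(steps=[{"x": 0.0, "y": 0, "z": 0.001, "rx": 0, "ry": 0, "rz": 0, "claw": -1}, {"x": 0.0, "y": 0, "z": 0.002, "rx": 0, "ry": 0, "rz": 0, "claw": -1}, {"x": 0.0, "y": 0, "z": 0.003, "rx": 0, "ry": 0, "rz": 0, "claw": -1}, {"x": 0.0, "y": 0, "z": 0.004, "rx": 0, "ry": 0, "rz": 0, "claw": -1}])

```text
time: 7.72
tool_pos: [0.6261, -0.0423, 0.0927]
tool_rot: [3.142, 0.0, 2.99]
contact_force: [-0.8, 0.8, 0.7]
opening: 0.0004
grip_force: 0.5
```

Call:
step_arm(steps=[{"x": 0.0, "y": 0, "z": 0.0007, "rx": 0, "ry": 0, "rz": 0, "claw": -1}, {"x": 0.0, "y": 0, "z": 0.0014, "rx": 0, "ry": 0, "rz": 0, "claw": -1}, {"x": 0.0, "y": 0, "z": 0.002, "rx": 0, "ry": 0, "rz": 0, "claw": -1}])

```text
time: 7.97
tool_pos: [0.6261, -0.0423, 0.0912]
tool_rot: [3.142, 0.0, 2.99]
contact_force: [-0.9, 0.3, 4.0]
opening: 0.0004
grip_force: 2.0
```

Call:
step_arm(steps=[{"x": 0.0, "y": 0, "z": 0.0006, "rx": 0, "ry": 0, "rz": 0, "claw": -1}, {"x": 0.0, "y": 0, "z": 0.0012, "rx": 0, "ry": 0, "rz": 0, "claw": -1}])

```text
time: 8.13
tool_pos: [0.6261, -0.0423, 0.0911]
tool_rot: [3.142, 0.0, 2.99]
contact_force: [-3.9, 0.5, 8.5]
opening: 0.0006
grip_force: 4.4
```

Call:
step_arm(steps=[{"x": 0.0, "y": 0, "z": -0.01, "rx": 0, "ry": 0, "rz": 0, "claw": -1}, {"x": 0.0, "y": 0, "z": -0.06, "rx": 0, "ry": 0, "rz": 0, "claw": -1}, {"x": 0.0, "y": 0, "z": -0.11, "rx": 0, "ry": 0, "rz": 0, "claw": -1}, {"x": 0.04, "y": 0.006, "z": -0.13, "rx": 0, "ry": 0, "rz": 0, "claw": 0}, {"x": 0.083, "y": 0.013, "z": -0.13, "rx": 0, "ry": 0, "rz": 0, "claw": 0.3}, {"x": 0.083, "y": 0.013, "z": -0.13, "rx": 0, "ry": 0, "rz": 0, "claw": 0.3}, {"x": 0.083, "y": 0.013, "z": -0.13, "rx": 0, "ry": 0, "rz": 0, "claw": 0.3}, {"x": 0.083, "y": 0.013, "z": -0.13, "rx": 0, "ry": 0, "rz": 0, "claw": 0.3}, {"x": 0.083, "y": 0.013, "z": -0.13, "rx": 0, "ry": 0, "rz": 0, "claw": 0.3}])

```text
time: 8.88
tool_pos: [0.567, -0.0236, 0.1879]
tool_rot: [3.142, 0.001, 2.99]
contact_force: [-0.1, -0.2, -0.4]
opening: 0.0358
grip_force: 0.0
```

```bash
python3 look.py 4 scene top; python3 -c "
import cv2,numpy as np
a=cv2.imread('pics/scene4.png')[210:390,330:510];a=cv2.resize(a,(540,540),interpolation=cv2.INTER_CUBIC)
cv2.imwrite('pics/c4.png',a)"
```

```text
8.8833 [ 0.567  -0.0236  0.1879] [3.1416 0.0011 2.99  ] [-0.0982 -0.1789 -0.3862]
scene spindle [316.2, 392.9] 0.69 [ 0.511  -0.0405  0.0944]
scene knob_grip [278.0, 401.0] 0.72 [ 0.5558 -0.0259  0.1423]
scene feeler_hinge [267.7, 435.8] 0.74 [ 0.6682 -0.0516  0.0804]
scene feeler_pad [274.0, 422.7] 0.8 [ 0.6262 -0.0414  0.0955]
scene feeler_tip [294.0, 409.0] 0.83 [ 0.5751 -0.04    0.0884]
scene stand [338.5, 389.2] 0.92 [ 0.4695 -0.0561  0.0911]
scene offcut [313.8, 453.1] 0.88 [ 0.6281 -0.116   0.0274]
top spindle [265.0, 416.3] 0.97 [ 0.5227 -0.0242  0.1112]
top knob_grip [238.0, 417.9] 0.86 [0.546  0.0023 0.2694]
top feeler_hinge [189.1, 426.1] 0.89 [0.548  0.0425 0.5247]
top feeler_pad [213.1, 423.4] 0.44 [0.5248 0.0455 0.5262]
top stand [267.6, 409.1] 0.86 [ 0.5218 -0.0179  0.0701]
spindle [ 0.5282 -0.0333  0.0687] [0.001387420365667536, 0.0013874203656674253]
knob_grip [ 0.5695 -0.023   0.1275] [0.0017670437289938827, 0.001767043728993859]
feeler_hinge [ 0.6784 -0.0507  0.0709] [0.001746692224560064, 0.001746692224560129]
feeler_pad [ 0.6247 -0.0414  0.0969] [0.00041689052284518734, 0.00041689052284519753]
stand [ 0.5312 -0.0328 -0.0066] [0.002336617348950965, 0.0023366173489509597]
9.6833
```

View pics/c4.png

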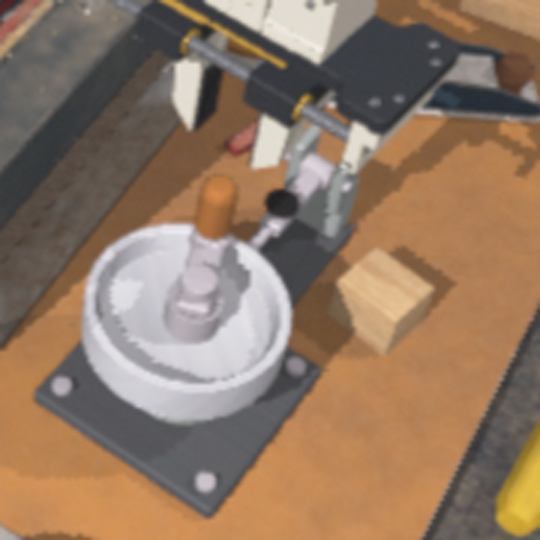

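Call:
step_arm(steps=[{"x": 0.0, "y": 0, "z": 0.03, "rx": 0, "ry": 0, "rz": 0, "claw": 0.3}, {"x": 0.0, "y": 0, "z": 0.06, "rx": 0, "ry": 0, "rz": 0, "claw": 0.3}, {"x": 0.0, "y": 0, "z": 0.085, "rx": 0, "ry": 0, "rz": 0, "claw": 0.3}, {"x": 0.0, "y": 0, "z": 0.098, "rx": 0, "ry": 0, "rz": 0, "claw": 0}, {"x": 0.0, "y": 0, "z": 0.098, "rx": 0, "ry": 0, "rz": 0, "claw": -0.3}, {"x": 0.0, "y": 0, "z": 0.098, "rx": 0, "ry": 0, "rz": 0, "claw": -1}, {"x": 0.0, "y": 0, "z": 0.098, "rx": 0, "ry": 0, "rz": 0, "claw": -1}, {"x": 0.0, "y": 0, "z": 0.098, "rx": 0, "ry": 0, "rz": 0, "claw": -1}, {"x": 0.0, "y": 0, "z": 0.098, "rx": 0, "ry": 0, "rz": 0, "claw": -1}], squeeze=40)

```text
time: 10.43
tool_pos: [0.5666, -0.0234, 0.1155]
tool_rot: [3.142, 0.002, 2.99]
contact_force: [0.9, -0.0, -0.5]
opening: 0.0245
grip_force: 0.0
```

Call:
step_arm(steps=[{"x": 0.0, "y": 0, "z": 0.001, "rx": 0, "ry": 0, "rz": 0, "claw": -1}, {"x": 0.0, "y": 0, "z": 0.001, "rx": 0, "ry": 0, "rz": 0, "claw": -1}, {"x": 0.0, "y": 0, "z": 0.001, "rx": 0, "ry": 0, "rz": 0, "claw": -1}], squeeze=40)

```text
time: 10.68
tool_pos: [0.5667, -0.0234, 0.1152]
tool_rot: [-3.142, 0.003, 2.99]
contact_force: [-0.3, -0.1, 6.5]
opening: 0.0207
grip_force: 40.0
```

```bash
cat > o.py <<'E'
from h import *
np.set_printoptions(precision=5,suppress=True)
F=[robot.observe() for _ in range(1)]
s=F[-1];print(s["time"],s["tool_pos"],s["tool_rot"],s["contact_force"],s["torque"],s["opening"],s["grip_force"])
E
python3 o.py
```

```text
10.6833 [ 0.56673 -0.02344  0.11518] [-3.14159  0.00274  2.99015] [-0.26895 -0.12042  6.52888] [0.08555 0.19278 0.02999] 0.020746118553407675 40.00140106771141
```

```bash
cat > rows.py <<'E'
# rows.py a0 a1 n [steps ease] : shifts between world crank angles around a 42 mm circle
import sys,numpy as np,json
a0,a1=float(sys.argv[1]),float(sys.argv[2]);n=int(sys.argv[3]);y=2.990
r=float(sys.argv[4]) if len(sys.argv)>4 else .042
for a in np.linspace(a0,a1,n+1)[1:]:
    d=r*np.array([np.cos(a)-np.cos(a0),np.sin(a)-np.sin(a0)])
    x=d@[np.cos(y),np.sin(y)];yy=d@[np.sin(y),-np.cos(y)]
    print('{"x": %.4f, "y": %.4f, "z": 0, "rx": 0, "ry": 0, "rz": 0, "claw": -1},'%(x/.75,yy/.75),end=' ')
print()
E
python3 rows.py .335 .735 5; python3 rows.py .735 1.215 6; python3 rows.py 1.215 1.695 6; python3 rows.py 1.695 2.175 6
```

```text
{"x": 0.0023, "y": 0.0039, "z": 0, "rx": 0, "ry": 0, "rz": 0, "claw": -1}, {"x": 0.0048, "y": 0.0076, "z": 0, "rx": 0, "ry": 0, "rz": 0, "claw": -1}, {"x": 0.0076, "y": 0.0110, "z": 0, "rx": 0, "ry": 0, "rz": 0, "claw": -1}, {"x": 0.0108, "y": 0.0142, "z": 0, "rx": 0, "ry": 0, "rz": 0, "claw": -1}, {"x": 0.0141, "y": 0.0172, "z": 0, "rx": 0, "ry": 0, "rz": 0, "claw": -1}, 
{"x": 0.0036, "y": 0.0027, "z": 0, "rx": 0, "ry": 0, "rz": 0, "claw": -1}, {"x": 0.0074, "y": 0.0051, "z": 0, "rx": 0, "ry": 0, "rz": 0, "claw": -1}, {"x": 0.0113, "y": 0.0072, "z": 0, "rx": 0, "ry": 0, "rz": 0, "claw": -1}, {"x": 0.0154, "y": 0.0089, "z": 0, "rx": 0, "ry": 0, "rz": 0, "claw": -1}, {"x": 0.0197, "y": 0.0104, "z": 0, "rx": 0, "ry": 0, "rz": 0, "claw": -1}, {"x": 0.0240, "y": 0.0114, "z": 0, "rx": 0, "ry": 0, "rz": 0, "claw": -1}, 
{"x": 0.0044, "y": 0.0007, "z": 0, "rx": 0, "ry": 0, "rz": 0, "claw": -1}, {"x": 0.0089, "y": 0.0011, "z": 0, "rx": 0, "ry": 0, "rz": 0, "claw": -1}, {"x": 0.0134, "y": 0.0011, "z": 0, "rx": 0, "ry": 0, "rz": 0, "claw": -1}, {"x": 0.0178, "y": 0.0008, "z": 0, "rx": 0, "ry": 0, "rz": 0, "claw": -1}, {"x": 0.0223, "y": 0.0001, "z": 0, "rx": 0, "ry": 0, "rz": 0, "claw": -1}, {"x": 0.0266, "y": -0.0010, "z": 0, "rx": 0, "ry": 0, "rz": 0, "claw": -1}, 
{"x": 0.0043, "y": -0.0014, "z": 0, "rx": 0, "ry": 0, "rz": 0, "claw": -1}, {"x": 0.0084, "y": -0.0031, "z": 0, "rx": 0, "ry": 0, "rz": 0, "claw": -1}, {"x": 0.0124, "y": -0.0052, "z": 0, "rx": 0, "ry": 0, "rz": 0, "claw": -1}, {"x": 0.0162, "y": -0.0075, "z": 0, "rx": 0, "ry": 0, "rz": 0, "claw": -1}, {"x": 0.0198, "y": -0.0102, "z": 0, "rx": 0, "ry": 0, "rz": 0, "claw": -1}, {"x": 0.0232, "y": -0.0131, "z": 0, "rx": 0, "ry": 0, "rz": 0, "claw": -1},
```

Call:
step_arm(steps=[{"x": 0.0023, "y": 0.0039, "z": 0, "rx": 0, "ry": 0, "rz": 0, "claw": -1}, {"x": 0.0048, "y": 0.0076, "z": 0, "rx": 0, "ry": 0, "rz": 0, "claw": -1}, {"x": 0.0076, "y": 0.011, "z": 0, "rx": 0, "ry": 0, "rz": 0, "claw": -1}, {"x": 0.0108, "y": 0.0142, "z": 0, "rx": 0, "ry": 0, "rz": 0, "claw": -1}, {"x": 0.0141, "y": 0.0172, "z": 0, "rx": 0, "ry": 0, "rz": 0, "claw": -1}])

```text
time: 11.1
tool_pos: [0.5592, -0.0089, 0.1152]
tool_rot: [3.141, 0.005, 2.99]
contact_force: [3.1, 0.4, 5.5]
opening: 0.0212
grip_force: 40.0
```

Call:
step_arm(steps=[{"x": 0.0036, "y": 0.0027, "z": 0, "rx": 0, "ry": 0, "rz": 0, "claw": -1}, {"x": 0.0074, "y": 0.0051, "z": 0, "rx": 0, "ry": 0, "rz": 0, "claw": -1}, {"x": 0.0113, "y": 0.0072, "z": 0, "rx": 0, "ry": 0, "rz": 0, "claw": -1}, {"x": 0.0154, "y": 0.0089, "z": 0, "rx": 0, "ry": 0, "rz": 0, "claw": -1}, {"x": 0.0197, "y": 0.0104, "z": 0, "rx": 0, "ry": 0, "rz": 0, "claw": -1}, {"x": 0.024, "y": 0.0114, "z": 0, "rx": 0, "ry": 0, "rz": 0, "claw": -1}])

```text
time: 11.6
tool_pos: [0.5429, 0.0035, 0.1152]
tool_rot: [3.139, 0.006, 2.99]
contact_force: [5.0, 7.0, 5.3]
opening: 0.0212
grip_force: 40.0
```

```bash
cat > c.py <<'E'
import numpy as np
from scipy.optimize import least_squares
D=np.array(eval(open('d.txt').read()))
f=lambda p:np.hypot(D[:,0]-p[0],D[:,1]-p[1])*1e3-42
s=least_squares(f,[.528,-.036]);o=s.x
print("center",np.round(o,5),"res",np.round(s.fun,2))
for r in D:
    a=np.arctan2(r[1]-o[1],r[0]-o[0]);t=np.array([-np.sin(a),np.cos(a)]);n=np.array([np.cos(a),np.sin(a)])
    print("ang %.3f tang %.1f rad %.1f"%(a,r[2:4]@t,r[2:4]@n))
E
echo "[[.56673,-.02344,-.3,-.1],[.5592,-.0089,3.1,.4],[.5429,.0035,5,7]]">d.txt; python3 c.py
```

```text
center [ 0.52639 -0.03512] res [-0.  0. -0.]
ang 0.282 tang -0.0 rad -0.3
ang 0.674 tang -1.6 rad 2.7
ang 1.167 tang -1.8 rad 8.4
```

```bash
cat > rows2.py <<'E'
# Cx Cy Ox Oy step nper ncalls : print rows for several calls
import sys,numpy as np
C=np.array([float(v) for v in sys.argv[1:3]]);O=np.array([float(v) for v in sys.argv[3:5]])
st=float(sys.argv[5]);n=int(sys.argv[6]);m=int(sys.argv[7]);y=2.990
X=np.array([np.cos(y),np.sin(y)]);Y=np.array([np.sin(y),-np.cos(y)])
v=C-O;a=np.arctan2(v[1],v[0]);r=np.hypot(*v)
for k in range(m):
    C0=C.copy();L=[]
    for i in range(n):
        a+=st;r+=np.clip(.042-r,-.0005,.0005)
        d=O+r*np.array([np.cos(a),np.sin(a)])-C0
        sx,sy=round(d@X/.75,4),round(d@Y/.75,4);C=C0+.75*(sx*X+sy*Y)
        L.append('{"x": %g, "y": %g, "z": 0, "rx": 0, "ry": 0, "rz": 0, "claw": -1}'%(sx,sy))
    print("["+", ".join(L)+"]  C=%.5f %.5f a=%.3f"%(*C,a))
E
python3 rows2.py .5416 .0022 .5264 -.0351 .08 6 4
```

```text
[{"x": 0.0041, "y": 0.0015, "z": 0, "rx": 0, "ry": 0, "rz": 0, "claw": -1}, {"x": 0.0084, "y": 0.0027, "z": 0, "rx": 0, "ry": 0, "rz": 0, "claw": -1}, {"x": 0.0128, "y": 0.0035, "z": 0, "rx": 0, "ry": 0, "rz": 0, "claw": -1}, {"x": 0.0173, "y": 0.0036, "z": 0, "rx": 0, "ry": 0, "rz": 0, "claw": -1}, {"x": 0.0217, "y": 0.003, "z": 0, "rx": 0, "ry": 0, "rz": 0, "claw": -1}, {"x": 0.0261, "y": 0.0021, "z": 0, "rx": 0, "ry": 0, "rz": 0, "claw": -1}]  C=0.52249 0.00671 a=1.664
[{"x": 0.0043, "y": -0.0012, "z": 0, "rx": 0, "ry": 0, "rz": 0, "claw": -1}, {"x": 0.0085, "y": -0.0028, "z": 0, "rx": 0, "ry": 0, "rz": 0, "claw": -1}, {"x": 0.0125, "y": -0.0048, "z": 0, "rx": 0, "ry": 0, "rz": 0, "claw": -1}, {"x": 0.0164, "y": -0.007, "z": 0, "rx": 0, "ry": 0, "rz": 0, "claw": -1}, {"x": 0.0201, "y": -0.0096, "z": 0, "rx": 0, "ry": 0, "rz": 0, "claw": -1}, {"x": 0.0235, "y": -0.0124, "z": 0, "rx": 0, "ry": 0, "rz": 0, "claw": -1}]  C=0.50366 0.00018 a=2.144
[{"x": 0.0033, "y": -0.0031, "z": 0, "rx": 0, "ry": 0, "rz": 0, "claw": -1}, {"x": 0.0063, "y": -0.0064, "z": 0, "rx": 0, "ry": 0, "rz": 0, "claw": -1}, {"x": 0.0089, "y": -0.01, "z": 0, "rx": 0, "ry": 0, "rz": 0, "claw": -1}, {"x": 0.0113, "y": -0.0138, "z": 0, "rx": 0, "ry": 0, "rz": 0, "claw": -1}, {"x": 0.0134, "y": -0.0178, "z": 0, "rx": 0, "ry": 0, "rz": 0, "claw": -1}, {"x": 0.0152, "y": -0.0219, "z": 0, "rx": 0, "ry": 0, "rz": 0, "claw": -1}]  C=0.48991 -0.01433 a=2.624
[{"x": 0.0014, "y": -0.0042, "z": 0, "rx": 0, "ry": 0, "rz": 0, "claw": -1}, {"x": 0.0025, "y": -0.0086, "z": 0, "rx": 0, "ry": 0, "rz": 0, "claw": -1}, {"x": 0.0033, "y": -0.013, "z": 0, "rx": 0, "ry": 0, "rz": 0, "claw": -1}, {"x": 0.0037, "y": -0.0174, "z": 0, "rx": 0, "ry": 0, "rz": 0, "claw": -1}, {"x": 0.0037, "y": -0.0219, "z": 0, "rx": 0, "ry": 0, "rz": 0, "claw": -1}, {"x": 0.0034, "y": -0.0264, "z": 0, "rx": 0, "ry": 0, "rz": 0, "claw": -1}]  C=0.48440 -0.03352 a=3.104
```

Call:
step_arm(steps=[{"x": 0.0041, "y": 0.0015, "z": 0, "rx": 0, "ry": 0, "rz": 0, "claw": -1}, {"x": 0.0084, "y": 0.0027, "z": 0, "rx": 0, "ry": 0, "rz": 0, "claw": -1}, {"x": 0.0128, "y": 0.0035, "z": 0, "rx": 0, "ry": 0, "rz": 0, "claw": -1}, {"x": 0.0173, "y": 0.0036, "z": 0, "rx": 0, "ry": 0, "rz": 0, "claw": -1}, {"x": 0.0217, "y": 0.003, "z": 0, "rx": 0, "ry": 0, "rz": 0, "claw": -1}, {"x": 0.0261, "y": 0.0021, "z": 0, "rx": 0, "ry": 0, "rz": 0, "claw": -1}])

```text
time: 12.1
tool_pos: [0.523, 0.007, 0.1151]
tool_rot: [3.141, 0.004, 2.99]
contact_force: [0.9, 1.1, 8.3]
opening: 0.0207
grip_force: 40.0
```

Call:
step_arm(steps=[{"x": 0.0043, "y": -0.0012, "z": 0, "rx": 0, "ry": 0, "rz": 0, "claw": -1}, {"x": 0.0085, "y": -0.0028, "z": 0, "rx": 0, "ry": 0, "rz": 0, "claw": -1}, {"x": 0.0125, "y": -0.0048, "z": 0, "rx": 0, "ry": 0, "rz": 0, "claw": -1}, {"x": 0.0164, "y": -0.007, "z": 0, "rx": 0, "ry": 0, "rz": 0, "claw": -1}, {"x": 0.0201, "y": -0.0096, "z": 0, "rx": 0, "ry": 0, "rz": 0, "claw": -1}, {"x": 0.0235, "y": -0.0124, "z": 0, "rx": 0, "ry": 0, "rz": 0, "claw": -1}])

```text
time: 12.6
tool_pos: [0.5038, 0.0006, 0.1152]
tool_rot: [3.141, 0.003, 2.99]
contact_force: [-0.3, 2.9, 8.6]
opening: 0.0209
grip_force: 40.0
```

Call:
step_arm(steps=[{"x": 0.0033, "y": -0.0031, "z": 0, "rx": 0, "ry": 0, "rz": 0, "claw": -1}, {"x": 0.0063, "y": -0.0064, "z": 0, "rx": 0, "ry": 0, "rz": 0, "claw": -1}, {"x": 0.0089, "y": -0.01, "z": 0, "rx": 0, "ry": 0, "rz": 0, "claw": -1}, {"x": 0.0113, "y": -0.0138, "z": 0, "rx": 0, "ry": 0, "rz": 0, "claw": -1}, {"x": 0.0134, "y": -0.0178, "z": 0, "rx": 0, "ry": 0, "rz": 0, "claw": -1}, {"x": 0.0152, "y": -0.0219, "z": 0, "rx": 0, "ry": 0, "rz": 0, "claw": -1}])

```text
time: 13.1
tool_pos: [0.4898, -0.0141, 0.1152]
tool_rot: [3.141, 0.003, 2.99]
contact_force: [-0.6, 2.2, 9.8]
opening: 0.021
grip_force: 40.0
```

Call:
step_arm(steps=[{"x": 0.0014, "y": -0.0042, "z": 0, "rx": 0, "ry": 0, "rz": 0, "claw": -1}, {"x": 0.0025, "y": -0.0086, "z": 0, "rx": 0, "ry": 0, "rz": 0, "claw": -1}, {"x": 0.0033, "y": -0.013, "z": 0, "rx": 0, "ry": 0, "rz": 0, "claw": -1}, {"x": 0.0037, "y": -0.0174, "z": 0, "rx": 0, "ry": 0, "rz": 0, "claw": -1}, {"x": 0.0037, "y": -0.0219, "z": 0, "rx": 0, "ry": 0, "rz": 0, "claw": -1}, {"x": 0.0034, "y": -0.0264, "z": 0, "rx": 0, "ry": 0, "rz": 0, "claw": -1}])

```text
time: 13.6
tool_pos: [0.4843, -0.0336, 0.1151]
tool_rot: [3.141, 0.002, 2.99]
contact_force: [-1.1, 2.0, 10.8]
opening: 0.0209
grip_force: 40.0
```

```bash
python3 rows2.py .4844 -.03352 .5264 -.0351 .08 6 4
```

```text
[{"x": -0.0007, "y": -0.0044, "z": 0, "rx": 0, "ry": 0, "rz": 0, "claw": -1}, {"x": -0.0018, "y": -0.0088, "z": 0, "rx": 0, "ry": 0, "rz": 0, "claw": -1}, {"x": -0.0031, "y": -0.013, "z": 0, "rx": 0, "ry": 0, "rz": 0, "claw": -1}, {"x": -0.0049, "y": -0.0172, "z": 0, "rx": 0, "ry": 0, "rz": 0, "claw": -1}, {"x": -0.0069, "y": -0.0212, "z": 0, "rx": 0, "ry": 0, "rz": 0, "claw": -1}, {"x": -0.0093, "y": -0.025, "z": 0, "rx": 0, "ry": 0, "rz": 0, "claw": -1}]  C=0.48846 -0.05311 a=3.584
[{"x": -0.0026, "y": -0.0036, "z": 0, "rx": 0, "ry": 0, "rz": 0, "claw": -1}, {"x": -0.0056, "y": -0.007, "z": 0, "rx": 0, "ry": 0, "rz": 0, "claw": -1}, {"x": -0.0087, "y": -0.0101, "z": 0, "rx": 0, "ry": 0, "rz": 0, "claw": -1}, {"x": -0.0122, "y": -0.013, "z": 0, "rx": 0, "ry": 0, "rz": 0, "claw": -1}, {"x": -0.0158, "y": -0.0156, "z": 0, "rx": 0, "ry": 0, "rz": 0, "claw": -1}, {"x": -0.0197, "y": -0.0179, "z": 0, "rx": 0, "ry": 0, "rz": 0, "claw": -1}]  C=0.50104 -0.06861 a=4.064
[{"x": -0.004, "y": -0.0019, "z": 0, "rx": 0, "ry": 0, "rz": 0, "claw": -1}, {"x": -0.0082, "y": -0.0036, "z": 0, "rx": 0, "ry": 0, "rz": 0, "claw": -1}, {"x": -0.0125, "y": -0.0049, "z": 0, "rx": 0, "ry": 0, "rz": 0, "claw": -1}, {"x": -0.0168, "y": -0.0059, "z": 0, "rx": 0, "ry": 0, "rz": 0, "claw": -1}, {"x": -0.0213, "y": -0.0065, "z": 0, "rx": 0, "ry": 0, "rz": 0, "claw": -1}, {"x": -0.0257, "y": -0.0067, "z": 0, "rx": 0, "ry": 0, "rz": 0, "claw": -1}]  C=0.51934 -0.07649 a=4.544
[{"x": -0.0045, "y": 0.0001, "z": 0, "rx": 0, "ry": 0, "rz": 0, "claw": -1}, {"x": -0.009, "y": 0.0005, "z": 0, "rx": 0, "ry": 0, "rz": 0, "claw": -1}, {"x": -0.0134, "y": 0.0014, "z": 0, "rx": 0, "ry": 0, "rz": 0, "claw": -1}, {"x": -0.0177, "y": 0.0025, "z": 0, "rx": 0, "ry": 0, "rz": 0, "claw": -1}, {"x": -0.0219, "y": 0.004, "z": 0, "rx": 0, "ry": 0, "rz": 0, "claw": -1}, {"x": -0.026, "y": 0.0059, "z": 0, "rx": 0, "ry": 0, "rz": 0, "claw": -1}]  C=0.53928 -0.07506 a=5.024
```

Call:
step_arm(steps=[{"x": -0.0007, "y": -0.0044, "z": -0.001, "rx": 0, "ry": 0, "rz": 0, "claw": -1}, {"x": -0.0018, "y": -0.0088, "z": -0.001, "rx": 0, "ry": 0, "rz": 0, "claw": -1}, {"x": -0.0031, "y": -0.013, "z": -0.001, "rx": 0, "ry": 0, "rz": 0, "claw": -1}, {"x": -0.0049, "y": -0.0172, "z": -0.001, "rx": 0, "ry": 0, "rz": 0, "claw": -1}, {"x": -0.0069, "y": -0.0212, "z": -0.001, "rx": 0, "ry": 0, "rz": 0, "claw": -1}, {"x": -0.0093, "y": -0.025, "z": -0.001, "rx": 0, "ry": 0, "rz": 0, "claw": -1}])

```text
time: 14.1
tool_pos: [0.4877, -0.0519, 0.1151]
tool_rot: [3.139, -0.0, 2.99]
contact_force: [-2.3, 8.8, 10.5]
opening: 0.0207
grip_force: 40.0
```

Call:
step_arm(steps=[{"x": -0.0026, "y": -0.0036, "z": 0, "rx": 0, "ry": 0, "rz": 0, "claw": -1}, {"x": -0.0056, "y": -0.007, "z": 0, "rx": 0, "ry": 0, "rz": 0, "claw": -1}, {"x": -0.0087, "y": -0.0101, "z": 0, "rx": 0, "ry": 0, "rz": 0, "claw": -1}, {"x": -0.0122, "y": -0.013, "z": 0, "rx": 0, "ry": 0, "rz": 0, "claw": -1}, {"x": -0.0158, "y": -0.0156, "z": 0, "rx": 0, "ry": 0, "rz": 0, "claw": -1}, {"x": -0.0197, "y": -0.0179, "z": 0, "rx": 0, "ry": 0, "rz": 0, "claw": -1}])

```text
time: 14.6
tool_pos: [0.4985, -0.0666, 0.115]
tool_rot: [3.139, -0.005, 2.99]
contact_force: [-9.1, 9.0, 14.8]
opening: 0.0208
grip_force: 40.0
```

Call:
step_arm(steps=[{"x": -0.004, "y": -0.0019, "z": -0.001, "rx": 0, "ry": 0, "rz": 0, "claw": -1}, {"x": -0.0082, "y": -0.0036, "z": -0.001, "rx": 0, "ry": 0, "rz": 0, "claw": -1}, {"x": -0.0125, "y": -0.0049, "z": -0.001, "rx": 0, "ry": 0, "rz": 0, "claw": -1}])

```text
time: 14.85
tool_pos: [0.5059, -0.0717, 0.1151]
tool_rot: [3.139, -0.008, 2.991]
contact_force: [-10.4, 7.0, 12.8]
opening: 0.021
grip_force: 40.0
```

```bash
python3 o.py; python3 rows2.py 0.50985 -0.07354  .5264 -.0351 .08 3 5
```

```text
14.85 [ 0.5059  -0.07175  0.11508] [ 3.1392  -0.00772  2.99058] [-10.41077   7.03084  12.8297 ] [1.15419 1.78088 0.07091] 0.021016594419437984 40.00272697303444
[{"x": -0.0043, "y": -0.0011, "z": 0, "rx": 0, "ry": 0, "rz": 0, "claw": -1}, {"x": -0.0088, "y": -0.0017, "z": 0, "rx": 0, "ry": 0, "rz": 0, "claw": -1}, {"x": -0.0132, "y": -0.002, "z": 0, "rx": 0, "ry": 0, "rz": 0, "claw": -1}]  C=0.51941 -0.07652 a=-1.737
[{"x": -0.0045, "y": 0.0001, "z": 0, "rx": 0, "ry": 0, "rz": 0, "claw": -1}, {"x": -0.009, "y": 0.0006, "z": 0, "rx": 0, "ry": 0, "rz": 0, "claw": -1}, {"x": -0.0134, "y": 0.0014, "z": 0, "rx": 0, "ry": 0, "rz": 0, "claw": -1}]  C=0.52950 -0.07700 a=-1.497
[{"x": -0.0043, "y": 0.0012, "z": 0, "rx": 0, "ry": 0, "rz": 0, "claw": -1}, {"x": -0.0085, "y": 0.0027, "z": 0, "rx": 0, "ry": 0, "rz": 0, "claw": -1}, {"x": -0.0126, "y": 0.0045, "z": 0, "rx": 0, "ry": 0, "rz": 0, "claw": -1}]  C=0.53935 -0.07509 a=-1.257
[{"x": -0.0039, "y": 0.0022, "z": 0, "rx": 0, "ry": 0, "rz": 0, "claw": -1}, {"x": -0.0076, "y": 0.0047, "z": 0, "rx": 0, "ry": 0, "rz": 0, "claw": -1}, {"x": -0.0112, "y": 0.0074, "z": 0, "rx": 0, "ry": 0, "rz": 0, "claw": -1}]  C=0.54850 -0.07087 a=-1.017
[{"x": -0.0033, "y": 0.0031, "z": 0, "rx": 0, "ry": 0, "rz": 0, "claw": -1}, {"x": -0.0063, "y": 0.0064, "z": 0, "rx": 0, "ry": 0, "rz": 0, "claw": -1}, {"x": -0.0091, "y": 0.0099, "z": 0, "rx": 0, "ry": 0, "rz": 0, "claw": -1}]  C=0.55636 -0.06456 a=-0.777
```

Call:
step_arm(steps=[{"x": -0.0043, "y": -0.0011, "z": 0, "rx": 0, "ry": 0, "rz": 0, "claw": -1}, {"x": -0.0088, "y": -0.0017, "z": 0, "rx": 0, "ry": 0, "rz": 0, "claw": -1}, {"x": -0.0132, "y": -0.002, "z": 0, "rx": 0, "ry": 0, "rz": 0, "claw": -1}])

```text
time: 15.1
tool_pos: [0.5154, -0.0755, 0.1151]
tool_rot: [3.141, -0.008, 2.991]
contact_force: [-12.0, 3.5, 12.2]
opening: 0.0209
grip_force: 40.0
```

Call:
step_arm(steps=[{"x": -0.0045, "y": 0.0001, "z": 0, "rx": 0, "ry": 0, "rz": 0, "claw": -1}, {"x": -0.009, "y": 0.0006, "z": 0, "rx": 0, "ry": 0, "rz": 0, "claw": -1}, {"x": -0.0134, "y": 0.0014, "z": 0, "rx": 0, "ry": 0, "rz": 0, "claw": -1}])

```text
time: 15.35
tool_pos: [0.526, -0.0769, 0.1151]
tool_rot: [-3.141, -0.006, 2.991]
contact_force: [-8.8, -0.5, 9.0]
opening: 0.0209
grip_force: 40.0
```

Call:
step_arm(steps=[{"x": -0.0043, "y": 0.0012, "z": 0, "rx": 0, "ry": 0, "rz": 0, "claw": -1}, {"x": -0.0085, "y": 0.0027, "z": 0, "rx": 0, "ry": 0, "rz": 0, "claw": -1}, {"x": -0.0126, "y": 0.0045, "z": 0, "rx": 0, "ry": 0, "rz": 0, "claw": -1}])

```text
time: 15.6
tool_pos: [0.5369, -0.0755, 0.1152]
tool_rot: [-3.141, -0.004, 2.99]
contact_force: [-6.0, -2.1, 5.5]
opening: 0.0208
grip_force: 40.0
```

Call:
step_arm(steps=[{"x": -0.0039, "y": 0.0022, "z": 0, "rx": 0, "ry": 0, "rz": 0, "claw": -1}, {"x": -0.0076, "y": 0.0047, "z": 0, "rx": 0, "ry": 0, "rz": 0, "claw": -1}, {"x": -0.0112, "y": 0.0074, "z": 0, "rx": 0, "ry": 0, "rz": 0, "claw": -1}])

```text
time: 15.85
tool_pos: [0.5475, -0.0711, 0.1152]
tool_rot: [-3.141, -0.001, 2.99]
contact_force: [-2.0, 0.6, 3.9]
opening: 0.021
grip_force: 40.0
```

Call:
step_arm(steps=[{"x": -0.0033, "y": 0.0031, "z": 0, "rx": 0, "ry": 0, "rz": 0, "claw": -1}, {"x": -0.0063, "y": 0.0064, "z": 0, "rx": 0, "ry": 0, "rz": 0, "claw": -1}, {"x": -0.0091, "y": 0.0099, "z": 0, "rx": 0, "ry": 0, "rz": 0, "claw": -1}])

```text
time: 16.1
tool_pos: [0.556, -0.0645, 0.1152]
tool_rot: [-3.142, 0.0, 2.99]
contact_force: [-1.1, 0.3, 3.9]
opening: 0.0211
grip_force: 40.0
```

```bash
cat > d.txt <<'E'
[[.56673,-.02344,-.3,-.1],[.5592,-.0089,3.1,.4],[.5429,.0035,5,7],[.523,.007,.9,1.1],[.5038,.0006,-.3,2.9],[.4898,-.0141,-.6,2.2],[.4843,-.0336,-1.1,2.0],
[.4877,-.0519,-2.3,8.8],[.4985,-.0666,-9.1,9],[.5059,-.0717,-10.4,7],[.5154,-.0755,-12,3.5],[.526,-.0769,-8.8,-.5],[.5369,-.0755,-6,-2.1],[.5475,-.0711,-2,.6],[.556,-.0645,-1.1,.3]]
E
python3 c.py
```

```text
center [ 0.52621 -0.03493] res [ 0.11  0.02 -0.1   0.05  0.01 -0.05 -0.07  0.09  0.08  0.01 -0.01 -0.03
 -0.04 -0.03 -0.03]
ang 0.276 tang -0.0 rad -0.3
ang 0.668 tang -1.6 rad 2.7
ang 1.161 tang -1.8 rad 8.4
ang 1.647 tang -1.0 rad 1.0
ang 2.134 tang -1.3 rad 2.6
ang 2.622 tang -1.6 rad 1.6
ang 3.110 tang -2.0 rad 1.2
ang -2.727 tang -9.0 rad -1.4
ang -2.290 tang -12.8 rad -0.8
ang -2.076 tang -12.5 rad -1.1
ang -1.831 tang -12.5 rad -0.3
ang -1.576 tang -8.8 rad 0.5
ang -1.313 tang -6.3 rad 0.5
ang -1.039 tang -1.4 rad -1.5
ang -0.782 tang -0.6 rad -1.0
```

```bash
python3 rows2.py 0.55636 -0.06456  .5262 -.0349 -.05 3 18 | sed 's/, "z": 0, "rx": 0, "ry": 0, "rz": 0, "claw": -1//g'
```

```text
[{"x": 0.002, "y": -0.002}, {"x": 0.0038, "y": -0.0041}, {"x": 0.0057, "y": -0.0062}]  C=0.55143 -0.06851 a=-0.927
[{"x": 0.002, "y": -0.0019}, {"x": 0.0041, "y": -0.0038}, {"x": 0.0063, "y": -0.0055}]  C=0.54614 -0.07188 a=-1.077
[{"x": 0.0023, "y": -0.0016}, {"x": 0.0047, "y": -0.0032}, {"x": 0.0071, "y": -0.0045}]  C=0.54036 -0.07441 a=-1.227
[{"x": 0.0025, "y": -0.0013}, {"x": 0.0051, "y": -0.0025}, {"x": 0.0077, "y": -0.0035}]  C=0.53426 -0.07613 a=-1.377
[{"x": 0.0026, "y": -0.0009}, {"x": 0.0053, "y": -0.0016}, {"x": 0.0081, "y": -0.0022}]  C=0.52800 -0.07684 a=-1.527
[{"x": 0.0027, "y": -0.0005}, {"x": 0.0055, "y": -0.0008}, {"x": 0.0083, "y": -0.001}]  C=0.52174 -0.07665 a=-1.677
[{"x": 0.0028, "y": -0.0001}, {"x": 0.0056, "y": 0}, {"x": 0.0084, "y": 0.0002}]  C=0.51553 -0.07555 a=-1.827
[{"x": 0.0028, "y": 0.0004}, {"x": 0.0055, "y": 0.0009}, {"x": 0.0082, "y": 0.0015}]  C=0.50962 -0.07350 a=-1.977
[{"x": 0.0027, "y": 0.0008}, {"x": 0.0054, "y": 0.0017}, {"x": 0.008, "y": 0.0027}]  C=0.50400 -0.07060 a=-2.127
[{"x": 0.0025, "y": 0.0012}, {"x": 0.005, "y": 0.0025}, {"x": 0.0
[... 258 characters left out ...]
.05734 a=-2.577
[{"x": 0.0018, "y": 0.0021}, {"x": 0.0034, "y": 0.0044}, {"x": 0.005, "y": 0.0067}]  C=0.48775 -0.05180 a=-2.727
[{"x": 0.0014, "y": 0.0024}, {"x": 0.0027, "y": 0.0049}, {"x": 0.0039, "y": 0.0074}]  C=0.48570 -0.04587 a=-2.877
[{"x": 0.0011, "y": 0.0026}, {"x": 0.002, "y": 0.0052}, {"x": 0.0029, "y": 0.0079}]  C=0.48444 -0.03969 a=-3.027
[{"x": 0.0006, "y": 0.0027}, {"x": 0.0012, "y": 0.0055}, {"x": 0.0015, "y": 0.0082}]  C=0.48426 -0.03344 a=-3.177
[{"x": 0.0003, "y": 0.0028}, {"x": 0.0004, "y": 0.0056}, {"x": 0.0004, "y": 0.0084}]  C=0.48491 -0.02717 a=-3.327
[{"x": -0.0002, "y": 0.0028}, {"x": -0.0005, "y": 0.0056}, {"x": -0.0009, "y": 0.0084}]  C=0.48653 -0.02104 a=-3.477
```

Call:
step_arm(steps=[{"x": 0.002, "y": -0.002, "z": 0, "rx": 0, "ry": 0, "rz": 0, "claw": -1}, {"x": 0.0038, "y": -0.0041, "z": 0, "rx": 0, "ry": 0, "rz": 0, "claw": -1}, {"x": 0.0057, "y": -0.0062, "z": 0, "rx": 0, "ry": 0, "rz": 0, "claw": -1}])

```text
time: 16.35
tool_pos: [0.5511, -0.0688, 0.1152]
tool_rot: [-3.142, 0.001, 2.99]
contact_force: [1.6, 0.5, 3.5]
opening: 0.0211
grip_force: 40.0
```

Call:
step_arm(steps=[{"x": 0.002, "y": -0.0019, "z": 0, "rx": 0, "ry": 0, "rz": 0, "claw": -1}, {"x": 0.0041, "y": -0.0038, "z": 0, "rx": 0, "ry": 0, "rz": 0, "claw": -1}, {"x": 0.0063, "y": -0.0055, "z": 0, "rx": 0, "ry": 0, "rz": 0, "claw": -1}])

```text
time: 16.6
tool_pos: [0.5453, -0.0723, 0.1152]
tool_rot: [3.142, 0.001, 2.99]
contact_force: [1.6, -0.2, 4.4]
opening: 0.021
grip_force: 40.0
```

Call:
step_arm(steps=[{"x": 0.0023, "y": -0.0016, "z": 0, "rx": 0, "ry": 0, "rz": 0, "claw": -1}, {"x": 0.0047, "y": -0.0032, "z": 0, "rx": 0, "ry": 0, "rz": 0, "claw": -1}, {"x": 0.0071, "y": -0.0045, "z": 0, "rx": 0, "ry": 0, "rz": 0, "claw": -1}])

```text
time: 16.85
tool_pos: [0.5401, -0.0745, 0.1153]
tool_rot: [3.141, 0.002, 2.99]
contact_force: [6.0, 0.2, 2.3]
opening: 0.0209
grip_force: 40.0
```

Call:
step_arm(steps=[{"x": 0.0025, "y": -0.0013, "z": 0, "rx": 0, "ry": 0, "rz": 0, "claw": -1}, {"x": 0.0051, "y": -0.0025, "z": 0, "rx": 0, "ry": 0, "rz": 0, "claw": -1}, {"x": 0.0077, "y": -0.0035, "z": 0, "rx": 0, "ry": 0, "rz": 0, "claw": -1}])

```text
time: 17.1
tool_pos: [0.5344, -0.0761, 0.1153]
tool_rot: [3.141, 0.003, 2.99]
contact_force: [6.8, 2.9, 1.4]
opening: 0.0207
grip_force: 40.0
```

Call:
step_arm(steps=[{"x": 0.0026, "y": -0.0009, "z": 0, "rx": 0, "ry": 0, "rz": 0, "claw": -1}, {"x": 0.0053, "y": -0.0016, "z": 0, "rx": 0, "ry": 0, "rz": 0, "claw": -1}, {"x": 0.0081, "y": -0.0022, "z": 0, "rx": 0, "ry": 0, "rz": 0, "claw": -1}])

```text
time: 17.35
tool_pos: [0.5287, -0.0768, 0.1153]
tool_rot: [3.141, 0.004, 2.99]
contact_force: [8.2, 1.1, -1.7]
opening: 0.0209
grip_force: 40.0
```

Call:
step_arm(steps=[{"x": 0.0027, "y": -0.0005, "z": 0, "rx": 0, "ry": 0, "rz": 0, "claw": -1}, {"x": 0.0055, "y": -0.0008, "z": 0, "rx": 0, "ry": 0, "rz": 0, "claw": -1}, {"x": 0.0083, "y": -0.001, "z": 0, "rx": 0, "ry": 0, "rz": 0, "claw": -1}])

```text
time: 17.6
tool_pos: [0.523, -0.0768, 0.1153]
tool_rot: [3.141, 0.005, 2.99]
contact_force: [10.9, 1.7, -1.2]
opening: 0.021
grip_force: 40.0
```

Call:
step_arm(steps=[{"x": 0.0028, "y": -0.0001, "z": 0, "rx": 0, "ry": 0, "rz": 0, "claw": -1}, {"x": 0.0056, "y": 0, "z": 0, "rx": 0, "ry": 0, "rz": 0, "claw": -1}, {"x": 0.0084, "y": 0.0002, "z": 0, "rx": 0, "ry": 0, "rz": 0, "claw": -1}])

```text
time: 17.85
tool_pos: [0.5172, -0.0759, 0.1153]
tool_rot: [3.141, 0.006, 2.99]
contact_force: [13.1, 0.6, -3.1]
opening: 0.0207
grip_force: 40.0
```

Call:
step_arm(steps=[{"x": 0.0028, "y": 0.0004, "z": 0, "rx": 0, "ry": 0, "rz": 0, "claw": -1}, {"x": 0.0055, "y": 0.0009, "z": 0, "rx": 0, "ry": 0, "rz": 0, "claw": -1}, {"x": 0.0082, "y": 0.0015, "z": 0, "rx": 0, "ry": 0, "rz": 0, "claw": -1}])

```text
time: 18.1
tool_pos: [0.5116, -0.0743, 0.1153]
tool_rot: [-3.141, 0.006, 2.99]
contact_force: [13.0, -1.6, -4.3]
opening: 0.0209
grip_force: 40.0
```

Call:
step_arm(steps=[{"x": 0.0027, "y": 0.0008, "z": 0, "rx": 0, "ry": 0, "rz": 0, "claw": -1}, {"x": 0.0054, "y": 0.0017, "z": 0, "rx": 0, "ry": 0, "rz": 0, "claw": -1}, {"x": 0.008, "y": 0.0027, "z": 0, "rx": 0, "ry": 0, "rz": 0, "claw": -1}])

```text
time: 18.35
tool_pos: [0.506, -0.0717, 0.1153]
tool_rot: [-3.141, 0.007, 2.99]
contact_force: [12.3, -3.4, -4.9]
opening: 0.0213
grip_force: 40.0
```

Call:
step_arm(steps=[{"x": 0.0025, "y": 0.0012, "z": 0, "rx": 0, "ry": 0, "rz": 0, "claw": -1}, {"x": 0.005, "y": 0.0025, "z": 0, "rx": 0, "ry": 0, "rz": 0, "claw": -1}, {"x": 0.0074, "y": 0.0039, "z": 0, "rx": 0, "ry": 0, "rz": 0, "claw": -1}])

```text
time: 18.6
tool_pos: [0.5008, -0.0684, 0.1153]
tool_rot: [-3.14, 0.006, 2.99]
contact_force: [12.2, -4.0, -3.8]
opening: 0.0209
grip_force: 40.0
```

Call:
step_arm(steps=[{"x": 0.0024, "y": 0.0015, "z": 0, "rx": 0, "ry": 0, "rz": 0, "claw": -1}, {"x": 0.0046, "y": 0.0032, "z": 0, "rx": 0, "ry": 0, "rz": 0, "claw": -1}, {"x": 0.0068, "y": 0.005, "z": 0, "rx": 0, "ry": 0, "rz": 0, "claw": -1}])

```text
time: 18.85
tool_pos: [0.496, -0.0641, 0.1153]
tool_rot: [-3.14, 0.006, 2.99]
contact_force: [9.6, -5.8, -3.6]
opening: 0.0207
grip_force: 40.0
```

Call:
step_arm(steps=[{"x": 0.0021, "y": 0.0018, "z": 0, "rx": 0, "ry": 0, "rz": 0, "claw": -1}, {"x": 0.0041, "y": 0.0038, "z": 0, "rx": 0, "ry": 0, "rz": 0, "claw": -1}, {"x": 0.006, "y": 0.0059, "z": 0, "rx": 0, "ry": 0, "rz": 0, "claw": -1}])

```text
time: 19.1
tool_pos: [0.4918, -0.0591, 0.1153]
tool_rot: [-3.139, 0.005, 2.99]
contact_force: [7.9, -5.9, -2.3]
opening: 0.0207
grip_force: 40.0
```

Call:
step_arm(steps=[{"x": 0.0018, "y": 0.0021, "z": 0, "rx": 0, "ry": 0, "rz": 0, "claw": -1}, {"x": 0.0034, "y": 0.0044, "z": 0, "rx": 0, "ry": 0, "rz": 0, "claw": -1}, {"x": 0.005, "y": 0.0067, "z": 0, "rx": 0, "ry": 0, "rz": 0, "claw": -1}])

```text
time: 19.35
tool_pos: [0.4884, -0.0534, 0.1153]
tool_rot: [-3.14, 0.004, 2.99]
contact_force: [7.3, -5.0, -1.0]
opening: 0.021
grip_force: 40.0
```

Call:
step_arm(steps=[{"x": 0.0014, "y": 0.0024, "z": 0, "rx": 0, "ry": 0, "rz": 0, "claw": -1}, {"x": 0.0027, "y": 0.0049, "z": 0, "rx": 0, "ry": 0, "rz": 0, "claw": -1}, {"x": 0.0039, "y": 0.0074, "z": 0, "rx": 0, "ry": 0, "rz": 0, "claw": -1}])

```text
time: 19.6
tool_pos: [0.486, -0.0472, 0.1153]
tool_rot: [-3.14, 0.003, 2.99]
contact_force: [5.3, -3.5, 2.1]
opening: 0.0209
grip_force: 40.0
```

Call:
step_arm(steps=[{"x": 0.0011, "y": 0.0026, "z": 0, "rx": 0, "ry": 0, "rz": 0, "claw": -1}, {"x": 0.002, "y": 0.0052, "z": 0, "rx": 0, "ry": 0, "rz": 0, "claw": -1}, {"x": 0.0029, "y": 0.0079, "z": 0, "rx": 0, "ry": 0, "rz": 0, "claw": -1}])

```text
time: 19.85
tool_pos: [0.4845, -0.0406, 0.1152]
tool_rot: [-3.141, 0.002, 2.99]
contact_force: [5.1, -1.5, 0.8]
opening: 0.0211
grip_force: 40.0
```

Call:
step_arm(steps=[{"x": 0.0006, "y": 0.0027, "z": 0, "rx": 0, "ry": 0, "rz": 0, "claw": -1}, {"x": 0.0012, "y": 0.0055, "z": 0, "rx": 0, "ry": 0, "rz": 0, "claw": -1}, {"x": 0.0015, "y": 0.0082, "z": 0, "rx": 0, "ry": 0, "rz": 0, "claw": -1}])

```text
time: 20.1
tool_pos: [0.4841, -0.0339, 0.1152]
tool_rot: [-3.141, 0.002, 2.99]
contact_force: [5.4, -0.2, 1.5]
opening: 0.0208
grip_force: 40.0
```

Call:
step_arm(steps=[{"x": 0.0003, "y": 0.0028, "z": 0, "rx": 0, "ry": 0, "rz": 0, "claw": -1}, {"x": 0.0004, "y": 0.0056, "z": 0, "rx": 0, "ry": 0, "rz": 0, "claw": -1}, {"x": 0.0004, "y": 0.0084, "z": 0, "rx": 0, "ry": 0, "rz": 0, "claw": -1}])

```text
time: 20.35
tool_pos: [0.4847, -0.0276, 0.1152]
tool_rot: [-3.141, 0.002, 2.99]
contact_force: [4.6, -1.9, 1.7]
opening: 0.0205
grip_force: 40.0
```

Call:
step_arm(steps=[{"x": -0.0002, "y": 0.0028, "z": 0, "rx": 0, "ry": 0, "rz": 0, "claw": -1}, {"x": -0.0005, "y": 0.0056, "z": 0, "rx": 0, "ry": 0, "rz": 0, "claw": -1}, {"x": -0.0009, "y": 0.0084, "z": 0, "rx": 0, "ry": 0, "rz": 0, "claw": -1}])

```text
time: 20.6
tool_pos: [0.4863, -0.0216, 0.1152]
tool_rot: [-3.141, 0.001, 2.99]
contact_force: [5.0, -2.6, 1.2]
opening: 0.0211
grip_force: 40.0
```

```bash
cat > fitd.py <<'E'
import numpy as np
from scipy.optimize import least_squares
F=np.array(eval(open('d.txt').read()))
B=np.array([[.5511,-.0688,1.6,.5],[.5453,-.0723,1.6,-.2],[.5401,-.0745,6,.2],[.5344,-.0761,6.8,2.9],[.5287,-.0768,8.2,1.1],[.523,-.0768,10.9,1.7],[.5172,-.0759,13.1,.6],[.5116,-.0743,13,-1.6],[.506,-.0717,12.3,-3.4],[.5008,-.0684,12.2,-4],[.496,-.0641,9.6,-5.8],[.4918,-.0591,7.9,-5.9],[.4884,-.0534,7.3,-5],[.486,-.0472,5.3,-3.5],[.4845,-.0406,5.1,-1.5],[.4841,-.0339,5.4,-.2],[.4847,-.0276,4.6,-1.9],[.4863,-.0216,5,-2.6]])
D=np.r_[F,B];dr=np.r_[np.ones(len(F)),-np.ones(len(B))]
o=least_squares(lambda p:np.hypot(D[:,0]-p[0],D[:,1]-p[1])*1e3-42,[.526,-.035]).x;print(o)
a=np.arctan2(D[:,1]-o[1],D[:,0]-o[0]);T=-(D[:,2]*-np.sin(a)+D[:,3]*np.cos(a))*dr
print(np.c_[a,dr,np.round(T,1)])
def mod(p,a,dr):
    ph,b,k,w,e=p;f=(a-ph+np.pi)%(2*np.pi)-np.pi
    return b+k*np.maximum(0,np.cos(f)-np.cos(w))/(1-np.cos(w))*(1-e*dr*np.sin(f))
for nm,m in(("both",dr!=0),("fwd",dr>0),("back",dr<0)):
  for ww in(0,1):
    g=(lambda p:mod([p[0],p[1],p[2],1.0,.3] if ww==0 else p,a[m],dr[m])-T[m])
    s=least_squares(g,[-2.1,1.2,9,1.,.3],loss='soft_l1');print(nm,ww,np.round(s.x,3),round(s.cost,2))
E
python3 fitd.py
```

```text
[ 0.52616846 -0.03491473]
[[ 0.27569278  1.          0.        ]
 [ 0.66711699  1.          1.6       ]
 [ 1.16002363  1.          1.8       ]
 [ 1.64624582  1.          1.        ]
 [ 2.13286579  1.          1.3       ]
 [ 2.62176798  1.          1.6       ]
 [ 3.11020163  1.          2.        ]
 [-2.72579824  1.          9.        ]
 [-2.28862167  1.         12.8       ]
 [-2.07440224  1.         12.5       ]
 [-1.83014966  1.         12.5       ]
 [-1.57480865  1.          8.8       ]
 [-1.31229302  1.          6.3       ]
 [-1.0381266   1.          1.4       ]
 [-0.78125346  1.          0.6       ]
 [-0.93646915 -1.          1.6       ]
 [-1.09780088 -1.          1.3       ]
 [-1.23239654 -1.          5.7       ]
 [-1.37352951 -1.          7.2       ]
 [-1.51042989 -1.          8.3       ]
 [-1.64629867 -1.         10.7       ]
 [-1.78622227 -1.         12.7       ]
 [-1.92508486 -1.         12.7       ]
 [-2.07231447 -1.         12.4       ]
 [-2.21914402 -1.         12.1       ]
 [-2.37275782 -1.         10.8       ]
 [-2.5283841  -1.          9.4       ]
 [-2.68643125 -1.          7.7       ]
 [-2.84478324 -1.          4.9       ]
 [-3.00598927 -1.          2.2       ]
 [ 3.11747651 -1.          0.1       ]
 [ 2.96699617 -1.          1.1       ]
 [ 2.81927245 -1.          0.9       ]]
both 0 [-2.084  1.257 11.443  1.     0.3  ] 5.77
both 1 [-2.071  1.184 11.548  1.002  0.15 ] 4.62
fwd 0 [-2.038  1.381 11.647  1.     0.3  ] 2.27
fwd 1 [-2.117  1.167 11.65   1.094  0.037] 1.65
back 0 [-2.096  1.097 11.447  1.     0.3  ] 2.37
back 1 [-2.069  0.926 11.682  1.004  0.133] 1.87
```

```bash
python3 rows2.py 0.48653 -0.02104 .52617 -.03491 .08 4 4 | sed 's/, "z": 0, "rx": 0, "ry": 0, "rz": 0, "claw": -1//g'
```

```text
[{"x": 0.0007, "y": -0.0044}, {"x": 0.0009, "y": -0.0089}, {"x": 0.0009, "y": -0.0134}, {"x": 0.0005, "y": -0.0178}]  C=0.48414 -0.03418 a=3.125
[{"x": -0.0008, "y": -0.0044}, {"x": -0.002, "y": -0.0088}, {"x": -0.0034, "y": -0.013}, {"x": -0.0052, "y": -0.0171}]  C=0.48606 -0.04745 a=3.445
[{"x": -0.0022, "y": -0.004}, {"x": -0.0046, "y": -0.0077}, {"x": -0.0073, "y": -0.0113}, {"x": -0.0103, "y": -0.0146}]  C=0.49204 -0.05944 a=3.765
[{"x": -0.0033, "y": -0.0031}, {"x": -0.0068, "y": -0.0059}, {"x": -0.0105, "y": -0.0084}, {"x": -0.0144, "y": -0.0106}]  C=0.50152 -0.06893 a=4.085
```

Call:
step_arm(steps=[{"x": 0.0007, "y": -0.0044, "z": 0, "rx": 0, "ry": 0, "rz": 0, "claw": -1}, {"x": 0.0009, "y": -0.0089, "z": 0, "rx": 0, "ry": 0, "rz": 0, "claw": -1}, {"x": 0.0009, "y": -0.0134, "z": 0, "rx": 0, "ry": 0, "rz": 0, "claw": -1}, {"x": 0.0005, "y": -0.0178, "z": 0, "rx": 0, "ry": 0, "rz": 0, "claw": -1}])

```text
time: 20.93
tool_pos: [0.4841, -0.0343, 0.1152]
tool_rot: [3.141, 0.002, 2.99]
contact_force: [5.7, 0.4, 1.6]
opening: 0.021
grip_force: 40.0
```

Call:
step_arm(steps=[{"x": -0.0008, "y": -0.0044, "z": 0, "rx": 0, "ry": 0, "rz": 0, "claw": -1}, {"x": -0.002, "y": -0.0088, "z": 0, "rx": 0, "ry": 0, "rz": 0, "claw": -1}])

```text
time: 21.1
tool_pos: [0.4845, -0.0407, 0.1152]
tool_rot: [3.14, 0.001, 2.99]
contact_force: [4.7, 4.5, 1.3]
opening: 0.021
grip_force: 40.0
```

Call:
step_arm(steps=[{"x": -0.0014, "y": -0.0042, "z": 0, "rx": 0, "ry": 0, "rz": 0, "claw": -1}, {"x": -0.0032, "y": -0.0083, "z": 0, "rx": 0, "ry": 0, "rz": 0, "claw": -1}])

```text
time: 21.27
tool_pos: [0.4856, -0.0463, 0.1152]
tool_rot: [3.139, 0.0, 2.99]
contact_force: [4.7, 8.1, 4.4]
opening: 0.0208
grip_force: 40.0
```

Call:
step_arm(steps=[{"x": -0.0022, "y": -0.004, "z": 0, "rx": 0, "ry": 0, "rz": 0, "claw": -1}, {"x": -0.0046, "y": -0.0077, "z": 0, "rx": 0, "ry": 0, "rz": 0, "claw": -1}, {"x": -0.0073, "y": -0.0113, "z": 0, "rx": 0, "ry": 0, "rz": 0, "claw": -1}, {"x": -0.0103, "y": -0.0146, "z": 0, "rx": 0, "ry": 0, "rz": 0, "claw": -1}])

```text
time: 21.6
tool_pos: [0.4903, -0.057, 0.1151]
tool_rot: [3.137, -0.003, 2.99]
contact_force: [-0.4, 11.9, 8.7]
opening: 0.0208
grip_force: 40.0
```

Call:
step_arm(steps=[{"x": -0.0033, "y": -0.0031, "z": 0, "rx": 0, "ry": 0, "rz": 0, "claw": -1}, {"x": -0.0068, "y": -0.0059, "z": 0, "rx": 0, "ry": 0, "rz": 0, "claw": -1}, {"x": -0.0105, "y": -0.0084, "z": 0, "rx": 0, "ry": 0, "rz": 0, "claw": -1}, {"x": -0.0144, "y": -0.0106, "z": 0, "rx": 0, "ry": 0, "rz": 0, "claw": -1}])

```text
time: 21.93
tool_pos: [0.4979, -0.0661, 0.1151]
tool_rot: [3.137, -0.007, 2.99]
contact_force: [-6.5, 11.1, 13.7]
opening: 0.021
grip_force: 40.0
```

```bash
cat > ang.py <<'E'
from h import *
s=robot.observe();p=s["tool_pos"];a=np.arctan2(p[1]+.03491,p[0]-.52617);f=s["contact_force"]
print(s["time"],p,a,"tang",-np.sin(a)*f[0]+np.cos(a)*f[1],"rad",np.cos(a)*f[0]+np.sin(a)*f[1],f[2],s["qvel"])
E
python3 ang.py; python3 rows2.py 0.50152 -0.06893 .52617 -.03491 .03 5 1
```

```text
21.9333 [ 0.4979219  -0.06614815  0.11505702] -2.305972078036077 tang -12.218564033738321 rad -3.855747924950605 13.731882344353043 [-0.0314851   0.0513301  -0.09238117 -0.00444971  0.04694715 -0.03143194]
[{"x": -0.0015, "y": -0.0007, "z": 0, "rx": 0, "ry": 0, "rz": 0, "claw": -1}, {"x": -0.003, "y": -0.0014, "z": 0, "rx": 0, "ry": 0, "rz": 0, "claw": -1}, {"x": -0.0046, "y": -0.0021, "z": 0, "rx": 0, "ry": 0, "rz": 0, "claw": -1}, {"x": -0.0062, "y": -0.0027, "z": 0, "rx": 0, "ry": 0, "rz": 0, "claw": -1}, {"x": -0.0077, "y": -0.0033, "z": 0, "rx": 0, "ry": 0, "rz": 0, "claw": -1}]  C=0.50686 -0.07225 a=-2.048
```

Call:
step_arm(steps=[{"x": -0.0015, "y": -0.0007, "z": 0, "rx": 0, "ry": 0, "rz": 0, "claw": -1}, {"x": -0.003, "y": -0.0014, "z": 0, "rx": 0, "ry": 0, "rz": 0, "claw": -1}, {"x": -0.0046, "y": -0.0021, "z": 0, "rx": 0, "ry": 0, "rz": 0, "claw": -1}, {"x": -0.0062, "y": -0.0027, "z": 0, "rx": 0, "ry": 0, "rz": 0, "claw": -1}, {"x": -0.0077, "y": -0.0033, "z": 0, "rx": 0, "ry": 0, "rz": 0, "claw": -1}, {"x": -0.0077, "y": -0.0033, "z": 0, "rx": 0, "ry": 0, "rz": 0, "claw": -1}])

```text
time: 22.43
tool_pos: [0.5028, -0.0699, 0.1151]
tool_rot: [3.138, -0.008, 2.991]
contact_force: [-6.8, 8.3, 12.8]
opening: 0.0208
grip_force: 40.0
```

```bash
python3 ang.py; python3 rows2.py 0.50686 -0.07225 .52617 -.03491 .02 4 1
```

```text
22.4333 [ 0.50278482 -0.06988273  0.11507734] -2.1601838433210063 tang -10.294075155373383 rad -3.1252912587788892 12.823697109115118 [-7.10008330e-04 -1.56455872e-04 -1.64508407e-03 -3.36525337e-03
 -1.62275362e-02  1.19448249e-05]
[{"x": -0.0011, "y": -0.0003, "z": 0, "rx": 0, "ry": 0, "rz": 0, "claw": -1}, {"x": -0.0022, "y": -0.0006, "z": 0, "rx": 0, "ry": 0, "rz": 0, "claw": -1}, {"x": -0.0032, "y": -0.0009, "z": 0, "rx": 0, "ry": 0, "rz": 0, "claw": -1}, {"x": -0.0043, "y": -0.0012, "z": 0, "rx": 0, "ry": 0, "rz": 0, "claw": -1}]  C=0.50991 -0.07363 a=-1.968
```

Call:
step_arm(steps=[{"x": -0.0011, "y": -0.0003, "z": 0, "rx": 0, "ry": 0, "rz": 0, "claw": -1}, {"x": -0.0022, "y": -0.0006, "z": 0, "rx": 0, "ry": 0, "rz": 0, "claw": -1}, {"x": -0.0032, "y": -0.0009, "z": 0, "rx": 0, "ry": 0, "rz": 0, "claw": -1}, {"x": -0.0043, "y": -0.0012, "z": 0, "rx": 0, "ry": 0, "rz": 0, "claw": -1}, {"x": -0.0043, "y": -0.0012, "z": 0, "rx": 0, "ry": 0, "rz": 0, "claw": -1}])

```text
time: 22.85
tool_pos: [0.5053, -0.0714, 0.115]
tool_rot: [3.139, -0.009, 2.991]
contact_force: [-9.8, 6.8, 15.0]
opening: 0.0207
grip_force: 40.0
```

```bash
python3 ang.py; python3 rows2.py 0.50991 -0.07363 .52617 -.03491 -.02 5 1
```

```text
22.85 [ 0.50531257 -0.0714378   0.11504254] -2.089620416829167 tang -11.919924647506674 rad -1.0417676405719671 14.97739713779262 [-0.00037332 -0.00076623 -0.0013721  -0.00149408 -0.00939019  0.0013196 ]
[{"x": 0.0011, "y": 0.0003, "z": 0, "rx": 0, "ry": 0, "rz": 0, "claw": -1}, {"x": 0.0022, "y": 0.0006, "z": 0, "rx": 0, "ry": 0, "rz": 0, "claw": -1}, {"x": 0.0032, "y": 0.0009, "z": 0, "rx": 0, "ry": 0, "rz": 0, "claw": -1}, {"x": 0.0043, "y": 0.0013, "z": 0, "rx": 0, "ry": 0, "rz": 0, "claw": -1}, {"x": 0.0054, "y": 0.0016, "z": 0, "rx": 0, "ry": 0, "rz": 0, "claw": -1}]  C=0.50609 -0.07183 a=-2.068
```

Call:
step_arm(steps=[{"x": -0.001, "y": -0.0003, "z": 0, "rx": 0, "ry": 0, "rz": 0, "claw": -1}, {"x": -0.001, "y": -0.0003, "z": 0, "rx": 0, "ry": 0, "rz": 0, "claw": -1}, {"x": -0.001, "y": -0.0003, "z": 0, "rx": 0, "ry": 0, "rz": 0, "claw": -1}, {"x": 0.001, "y": 0.0003, "z": -0.0005, "rx": 0, "ry": 0, "rz": 0, "claw": -1}, {"x": 0.0022, "y": 0.0006, "z": -0.001, "rx": 0, "ry": 0, "rz": 0, "claw": -1}, {"x": 0.0032, "y": 0.0009, "z": -0.001, "rx": 0, "ry": 0, "rz": 0, "claw": -1}, {"x": 0.0032, "y": 0.0009, "z": -0.001, "rx": 0, "ry": 0, "rz": 0, "claw": -1}])

```text
time: 23.43
tool_pos: [0.5055, -0.0716, 0.1152]
tool_rot: [3.14, -0.003, 2.99]
contact_force: [-0.5, 7.2, 2.4]
opening: 0.0207
grip_force: 40.0
```

```bash
python3 ang.py
```

```text
23.4333 [ 0.50554067 -0.07158377  0.11519118] -2.083192645383633 tang -4.008614498806167 rad -6.02237045429836 2.4276252867032175 [ 0.00048149  0.00457112 -0.00524557  0.00194841  0.00550113  0.00067683]
```

Call:
step_arm(steps=[{"x": 0.0003, "y": 0.0007, "z": 0, "rx": 0, "ry": 0, "rz": 0, "claw": -1}, {"x": 0.0003, "y": 0.0012, "z": 0, "rx": 0, "ry": 0, "rz": 0, "claw": -1}, {"x": 0.0003, "y": 0.0012, "z": 0, "rx": 0, "ry": 0, "rz": 0, "claw": -1}])

```text
time: 23.68
tool_pos: [0.5056, -0.0715, 0.1152]
tool_rot: [3.141, -0.003, 2.99]
contact_force: [-4.3, 3.0, 1.8]
opening: 0.0207
grip_force: 40.0
```

```bash
python3 ang.py
```

```text
23.6833 [ 0.50562446 -0.07150342  0.1152483 ] -2.082391262791178 tang -5.225863714633917 rad -0.5113843735194785 1.7855042374841616 [-8.78592994e-04 -2.16640459e-03 -8.81750195e-05  1.17401306e-03
  4.57636375e-04 -9.98543550e-04]
```

Call:
step_arm(steps=[{"x": 0.001, "y": 0.0003, "z": 0, "rx": 0, "ry": 0, "rz": 0, "claw": -1}, {"x": 0.0019, "y": 0.0005, "z": 0, "rx": 0, "ry": 0, "rz": 0, "claw": -1}, {"x": 0.0019, "y": 0.0005, "z": 0, "rx": 0, "ry": 0, "rz": 0, "claw": -1}])

```text
time: 23.93
tool_pos: [0.5054, -0.0714, 0.1153]
tool_rot: [-3.142, -0.0, 2.99]
contact_force: [0.2, 0.4, -4.2]
opening: 0.0209
grip_force: 40.0
```

```bash
python3 ang.py
```

```text
23.9333 [ 0.50542528 -0.07137793  0.1153432 ] -2.0879952225735603 tang 0.022087498796688837 rad -0.4505459330949787 -4.218393875207199 [ 0.00067758  0.00286481 -0.0009132  -0.00152483  0.0045637  -0.00052419]
```

```bash
sed -i 's/\]\]$/],[.4841,-.0343,5.7,.4],[.4845,-.0407,4.7,4.5],[.4856,-.0463,4.7,8.1],[.4903,-.057,-.4,11.9],[.4979,-.0661,-6.5,11.1]]/' d.txt; python3 fitd.py | tail -6
```

```text
both 0 [-2.087  1.251 11.377  1.     0.3  ] 6.38
both 1 [-2.082  1.117 11.541  1.022  0.179] 5.19
fwd 0 [-2.069  1.407 11.424  1.     0.3  ] 3.53
fwd 1 [-1.497  1.275  6.872  1.659  1.809] 2.67
back 0 [-2.096  1.099 11.448  1.     0.3  ] 2.38
back 1 [-2.069  0.925 11.684  1.005  0.134] 1.87
```

-2.085 is the estimate and the knob stands at -2.088, so I release it and lift.

Call:
step_arm(steps=[{"x": 0, "y": 0, "z": 0, "rx": 0, "ry": 0, "rz": 0, "claw": -0.4}, {"x": 0, "y": 0, "z": 0, "rx": 0, "ry": 0, "rz": 0, "claw": -0.1}, {"x": 0, "y": 0, "z": 0, "rx": 0, "ry": 0, "rz": 0, "claw": 0.1}, {"x": 0, "y": 0, "z": 0, "rx": 0, "ry": 0, "rz": 0, "claw": 0.2}, {"x": 0, "y": 0, "z": 0, "rx": 0, "ry": 0, "rz": 0, "claw": 0.2}, {"x": 0, "y": 0, "z": 0, "rx": 0, "ry": 0, "rz": 0, "claw": 0.2}])

```text
time: 24.43
tool_pos: [0.5056, -0.0713, 0.116]
tool_rot: [-3.142, 0.001, 2.99]
contact_force: [0.4, -0.2, 0.4]
opening: 0.0539
grip_force: 0.0
```

Call:
step_arm(steps=[{"x": 0, "y": 0, "z": -0.01, "rx": 0, "ry": 0, "rz": 0, "claw": 0.2}, {"x": 0, "y": 0, "z": -0.03, "rx": 0, "ry": 0, "rz": 0, "claw": 0.2}, {"x": 0, "y": 0, "z": -0.07, "rx": 0, "ry": 0, "rz": 0, "claw": 0.2}, {"x": 0, "y": 0, "z": -0.12, "rx": 0, "ry": 0, "rz": 0, "claw": 0.2}, {"x": 0, "y": 0, "z": -0.17, "rx": 0, "ry": 0, "rz": 0, "claw": 0.2}, {"x": -0.05, "y": 0, "z": -0.22, "rx": 0, "ry": 0, "rz": 0, "claw": 0.2}, {"x": -0.1, "y": 0, "z": -0.24, "rx": 0, "ry": 0, "rz": 0, "claw": 0.2}, {"x": -0.15, "y": 0, "z": -0.24, "rx": 0, "ry": 0, "rz": 0, "claw": 0.2}, {"x": -0.18, "y": 0, "z": -0.24, "rx": 0, "ry": 0, "rz": 0, "claw": 0.2}, {"x": -0.18, "y": 0, "z": -0.24, "rx": 0, "ry": 0, "rz": 0, "claw": 0.2}, {"x": -0.18, "y": 0, "z": -0.24, "rx": 0, "ry": 0, "rz": 0, "claw": 0.2}])

```text
time: 25.35
tool_pos: [0.6394, -0.0917, 0.2948]
tool_rot: [3.141, -0.002, 2.99]
contact_force: [-0.9, 0.3, -0.0]
opening: 0.0549
grip_force: 0.0
```

```bash
python3 look.py 5 scene wrist | grep -v "^wrist"; python3 -c "
from h import *
import cv2
k=ray  # knob angle seen from wrist at z=.129
st=robot.observe()
im,_=read_camera('wrist');l=nets.landmark_of('wrist','knob_grip')[0]
o,d=ray('wrist',l['pixel'],st);X=o+d*(.129-o[2])/d[2];print(X,np.arctan2(X[1]+.0349,X[0]-.5262))
a=cv2.imread('pics/scene5.png')[210:390,330:510];cv2.imwrite('pics/c5.png',cv2.resize(a,(540,540),interpolation=cv2.INTER_CUBIC))"
```

```text
25.35 [ 0.6394 -0.0917  0.2948] [ 3.1414 -0.0018  2.9903] [-0.9165  0.2653 -0.0152]
scene spindle [316.0, 395.8] 0.84 [ 0.5106 -0.0456  0.0993]
scene knob_grip [311.4, 410.8] 0.6 [ 0.4968 -0.0731  0.149 ]
scene feeler_hinge [268.9, 438.0] 0.62 [ 0.667  -0.0565  0.0813]
scene feeler_pad [275.3, 423.5] 0.62 [ 0.6268 -0.0433  0.0925]
scene feeler_tip [292.9, 411.4] 0.62 [ 0.583  -0.0415  0.0844]
scene stand [339.7, 389.9] 0.58 [ 0.4744 -0.056   0.0814]
scene offcut [314.2, 454.8] 0.81 [ 0.6261 -0.1195  0.0311]
spindle [ 0.5268 -0.0392  0.0766] [0.0010756697160484152, 0.0010756697160484103]
knob_grip [ 0.504  -0.0717  0.1395] [0.0006387219357428644, 0.0006387219357428918]
feeler_hinge [ 0.6787 -0.0506  0.0678] [0.003101736453690418, 0.003101736453690436]
feeler_pad [ 0.6275 -0.0439  0.0918] [0.0007241463095565835, 0.0007241463095564816]
feeler_tip [ 0.592  -0.0396  0.0732] [0.0007054199520664237, 0.0007054199520664204]
stand [ 0.5263 -0.038   0.0009] [0.0005484954631336786, 0.0005484954631336568]
offcut [ 0.6473 -0.1137  0.0034] [0.0025740840643309303, 0.00257408406433083]
26.15
[ 0.503344  -0.0720972  0.129    ] -2.121776545335921
```

View pics/c5.png

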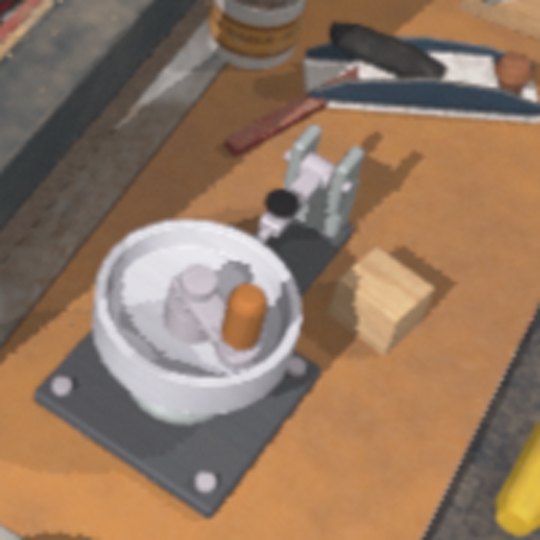

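The picture shows the feeler level (pad at crop pixel 282,203), the rim pushed over towards the tip, and the knob standing where I left it, near (245,315).

```bash
python3 -c "
from cell import robot
print(robot.hand_in())"
```

```text
the job is handed in; nothing more can be done
None
```

The job is handed in: the feeler lies level at its stop and the pulley stands still, released, with the middle of its high spot at the tip to within about 0.03 rad by the drag fit (no verdict was returned).

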